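# Consolidate meal dishes and stack the empty trays

### The job

Fill up the tray that already holds two meal dishes by moving the single dishes from the other two trays into its empty pockets, so that all four stand upright and fully down in their pockets. Stack both emptied trays neatly, squared up, on the empty tray on the stand. Keep the dishes level, set things down rather than dropping them, and leave the bottle, bowl, roll and thermometer alone.

Things in the scene. Friction and masses are not known exactly. Their poses are not given: they have to be found in the camera images.
- tray_main_mid (a point): Centre (15 mm above the underside) of the tray to fill: it starts with two dishes, in pockets x = -93 and +33, flat on the worktop. All 4 trays are alike: loose, aluminium, 250 g, 252 (x) by 70 (y) mm, floor 3 mm thick. Four pockets in a row, 56 (x) by 62 mm (y), centred at x = -93, -33, +33, +93, y = 0. For walls and grip rib see the next two trays.
- tray_spare1_mid (a point): Centre (15 mm above the underside) of a tray that starts with one dish (yellow, pocket x = +93), flat on the worktop. Every tray: a blue grip rib across its middle, 10 mm thick (x) by 62 mm wide (y), top 30 mm above the underside, 27 mm above the tray's floor. Pinch the rib along the tray's x to carry an empty tray level.
- tray_spare2_mid (a point): Centre (15 mm above the underside) of a tray that starts with one dish (green, pocket x = -33), flat on the worktop. Every tray: end walls 30 mm tall, 5 mm thick; long side walls 14 mm tall, 4 mm thick; low pocket walls 14 mm tall, 4 mm thick at x = -63 and +63 mm (all heights from the underside).
- tray_pile_mid (a point): Centre (15 mm above the underside) of the empty tray already on the stand, the start of the pile; same shape and axes as the others. A tray stacked squarely on it rests flat on its end walls and rib, 30 mm higher; the next one 60 mm higher.
- stand_top (a point): Centre of the top face of the fixed, low, dark steel stand (270 mm along x by 84 mm along y, 12 mm high) that carries the pile of empties.
- dish_red_mid (a point): Centre (22.5 mm above the underside) of a loose sealed meal dish: black box 46 (x) by 54 (y) by 45 mm high, straight upright sides, lowest 6 mm set in 2 mm all round; red film on top; 150 g. Starts in the tray to be filled. Seated in a pocket: axes along the tray's, centre 25.5 mm and top 48 mm above the tray's underside. Grip across the 54 mm (its y), clear above the tray's 14 mm side walls.
- dish_blue_mid (a point): Centre (22.5 mm above the underside) of a loose sealed meal dish: black box 46 (x) by 54 (y) by 45 mm high, straight upright sides, lowest 6 mm set in 2 mm all round; blue film on top; 150 g. Starts in the tray to be filled. Seated in a pocket: axes along the tray's, centre 25.5 mm and top 48 mm above the tray's underside. Grip across the 54 mm (its y), clear above the tray's 14 mm side walls.
- dish_yellow_mid (a point): Centre (22.5 mm above the underside) of a loose sealed meal dish: black box 46 (x) by 54 (y) by 45 mm high, straight upright sides, lowest 6 mm set in 2 mm all round; yellow film on top; 150 g. Starts alone in tray_spare1. Seated in a pocket: axes along the tray's, centre 25.5 mm and top 48 mm above the tray's underside. Grip across the 54 mm (its y), clear above the tray's 14 mm side walls.
- dish_green_mid (a point): Centre (22.5 mm above the underside) of a loose sealed meal dish: black box 46 (x) by 54 (y) by 45 mm high, straight upright sides, lowest 6 mm set in 2 mm all round; green film on top; 150 g. Starts alone in tray_spare2. Seated in a pocket: axes along the tray's, centre 25.5 mm and top 48 mm above the tray's underside. Grip across the 54 mm (its y), clear above the tray's 14 mm side walls.
- spray: White bottle, 56 mm across, 150 mm tall, standing; origin under its centre. Leave it alone.
- bowl: Steel bowl, 100 mm across, 50 mm high; origin under its centre. Leave it alone.
- roll: White paper roll, 70 mm across, 30 mm high, lying flat; origin under its centre. Leave it alone.
- probe: White probe thermometer lying flat: body 110 by 30 by 20 mm along its x, then a thin 90 mm steel needle towards +x; origin under the middle of the body. Leave it alone.

How it is judged:
By the outcome, as a careful person would: the job done as asked, in the order asked, and still so for the second after the job is handed in, with the robot touching nothing.
It also fails if it takes over 70 s, if anything falls off the work surface, if the arm or the gripper's body presses on something with over 40 N, if the wrist force passes 120 N, or if a joint passes its speed limit or range.

### The arm

A 7-joint arm with a two-finger parallel gripper is mounted at the origin on the work surface. World frame = base frame: x ahead of the robot, y to its left, z up, the work surface at z = 0. Lengths are in m, angles in rad, forces in N, time in s.
With the tool pointing down it reaches from about 0.4 to 0.85 m from the base axis. Payload 10.4 kg.
Tool frame: the origin (TCP) lies midway between the tips of the shut fingers; the grasp point (between the pads) lies 19 mm behind it (manip.tcp_to_grasp is the distance from the TCP to the grasp point, in m); x points along the fingers, y is the direction in which the jaws open and shut, and the axes are right-handed (so a half turn about x gives the same grasp; the last joint's range is limited). The gripper opens to 85 mm and grips with 20 to 120 N. Pads are 22 mm wide; open, the fingers measure 114 mm over their backs; the gripper's body (76 mm by 85 mm) begins 54 mm behind the grasp point. The pads swing forward as they close: fully open they stand 13 mm farther back than shut.
Start: joints at [-1.164, 0.332, -0.065, 1.46, 0.022, 1.35, -0.088], TCP at [0.26, 0.568, 0.231] pointing down, gripper open.
Joint ranges: [-2.6, 2.6], [-0.5, 2.12], [-1.47, 1.34], [0.16, 2.42], [-1.27, 4.41], [0.06, 2.06], [-2.6, 2.6]. Speed limits (rad/s): [2.22, 2.22, 2.79, 2.79, 3.14, 3.14, 3.14].

### API

Orientations are given as a unit quaternion [x, y, z, w].
In Python, from workcell import monitor, viewer, manip gives the robot as it stands. The module is installed in compiled form; this text tells all that it offers.
- The arm moves only by the tool send_rows, never from a script. Its arguments are lists of equal length, an entry for each row: "grip": the closure in counts, from 0 (fully open) to 255 (shut); "offset": the shift along the tool's x, y, z in mm, a list of three; "twist": the turn about the tool's x in degrees. In form: {"grip": [grip, ...], "offset": [[tx, ty, tz], ...], "twist": [twist, ...]}. A call has exactly 5 rows; each row is the pose to reach, as a shift and turn from the pose commanded when the call began, along the tool's axes at that moment; what a row does not reach only later rows make up. A row lasts 1/12 s, in which the tool goes at most 41.7 mm and 7.16 degrees, less where a joint would pass 70% of its speed; a pose out of reach is approached as far as the arm can. A call with a gripper value outside its range is refused whole. The fingers move at their own pace and stop on an object; "newtons" is the grip in N (left out, the last holds). Time passes only in rows, so rows that repeat a pose let the fingers close, or fill a call up. It gives the time, the measured TCP pose, the force and the opening at its end, in the units of the state.
- monitor.get_obs(): the state, without advancing time (a new reading comes with each control period).
- viewer.camera(name): name is "scene" or "side" or "wrist"; returns (picture, depth): 384x512x3 uint8, blue, green, red; 384x512 float32, m along the optical axis (not along the pixel's ray), 0 where there is no reading.
- viewer.camera_model(name): a dict with "camera_matrix" (3x3 intrinsics, pixels), "R" (3x3) and "t" (3): a world point X has camera coordinates R X + t; the wrist camera has in their place "mount" (4x4, takes a point from camera to tool coordinates, whose origin is the TCP and whose axes are the tool frame's). Camera axes: x right, y down, z forward; pixel columns grow to the right and rows downward; lengths in m; the calibration is good to about 2 mm. The wrist camera is an equidistant fisheye: a pixel r from the principal point sees the ray r / f radians off the axis. A picture is of the moment at which its call begins: read the wrist's pose just before it. camera_model takes no time and is no camera call.
- manip.hand_in(): hands the job in, once; it reports no verdict.
Trained networks look in the newest picture that a camera, given by its name, has taken for a name from the list of things; names that differ only in an ending like _2 or _b are one class to them, and where a whole thing is asked for, a point or a joint stands for the part that bears it (a point fixed in the world has none). Each returns a list of dicts, best first, with "score" (0 to 1); they miss things now and then, are a little off and sometimes report something else, mostly with a low value. They report only what shows in the picture. A call takes as long as a camera call.
- viewer.recognise(target, camera): "box" ([left, top, width, height] in pixels, round what is visible of it).
- viewer.regions_of(target, camera): "region" (384x512 bool, what is visible of it) and "box" ([left, top, width, height] in pixels, round what is visible of it).
- viewer.spot_point(target, camera): "position" ([column, row] in pixels: a listed point, or the origin of a listed thing).
The state is a dict: "clock": time; "joint_pos": joint angles; "joint_velocities": joint speeds; "tau": joint torques, N m; "position": TCP position; "ee_rot": TCP orientation; "ft_force": force on the tool from outside, world axes, zero at the start; "torque": the same for the moment, N m; "grip_width": opening from 0.0 (shut) to 1.0 (fully open).
Only numpy, scipy, OpenCV 4.12 (cv2) and the standard library are available. Lean on these libraries where they do the work, as an engineer would, in place of code of your own. Each camera call takes 0.05 s, during which the arm holds its last target.

## Working session

There is one attempt and no reset: what is moved stays moved. The work goes in short steps, Python scripts to look and compute and a tool call to move; the robot and the scene stay as the last step left them, time stands still between calls to the robot, and variables do not carry over. Pictures are saved under pics/ and viewed, and the job is handed in when it is done.

Besides the shell and the picture viewer there is one more tool, called after "Call:" as name(argument=value, ...), one argument or row to a line, values as JSON. send_rows: Moves the arm, as the interface text tells. Its arguments: {"type":"object","properties":{"grip":{"type":"array","items":{"type":"number"}},"offset":{"type":"array","items":{"type":"array","items":{"type":"number"}}},"twist":{"type":"array","items":{"type":"number"}},"newtons":{"type":"number"}},"required":["grip","offset","twist"]}

```bash
mkdir -p pics; cat > h.py <<'E'
import numpy as np, cv2
from workcell import monitor, viewer, manip
from scipy.spatial.transform import Rotation as R
def st():
    o=monitor.get_obs(); return o
def show():
    o=st(); Rm=R.from_quat(o['ee_rot']).as_matrix()
    print('t',round(o['clock'],3),'pos',np.round(o['position'],4),'x',np.round(Rm[:,0],3),'y',np.round(Rm[:,1],3),'z',np.round(Rm[:,2],3),'F',np.round(o['ft_force'],1),'w',round(o['grip_width'],3))
E
python3 - <<'E'
from h import *
show()
for c in ['scene','side','wrist']:
    p,d=viewer.camera(c); cv2.imwrite(f'pics/{c}0.png',p); np.save(f'{c}0.npy',d)
    m=viewer.camera_model(c); print(c,{k:np.round(v,4).tolist() if not isinstance(v,str) else v for k,v in m.items()})
show()
print(st()['joint_pos'])
E
```

```text
t 0.0 pos [0.2603 0.5678 0.2305] x [-0.001 -0.001 -1.   ] y [ 0.417  0.909 -0.001] z [ 0.909 -0.417  0.   ] F [-0.5 -1.1 -0.8] w 0.999
scene {'camera_matrix': [[349.7318, 0.0, 256.5108], [0.0, 349.7318, 197.9691], [0.0, 0.0, 1.0]], 'R': [[-0.369, 0.9292, 0.0221], [0.4975, 0.2175, -0.8398], [-0.7851, -0.2988, -0.5425]], 't': [0.1891, -0.2197, 1.4871]}
side {'camera_matrix': [[383.4879, 0.0, 256.0696], [0.0, 383.4879, 183.4099], [0.0, 0.0, 1.0]], 'R': [[0.8427, -0.5381, 0.019], [-0.3072, -0.5095, -0.8038], [0.4422, 0.6715, -0.5947]], 't': [-0.4613, 0.2321, 1.0691]}
wrist {'camera_matrix': [[297.3186, 0.0, 255.0173], [0.0, 297.3186, 193.583], [0.0, 0.0, 1.0]], 'mount': [[-0.0006, -0.2992, 0.9542, -0.1437], [1.0, 0.0002, 0.0007, 0.0002], [-0.0004, 0.9542, 0.2992, -0.0768], [0.0, 0.0, 0.0, 1.0]]}
t 0.15 pos [0.2603 0.5679 0.2307] x [-0.    -0.001 -1.   ] y [ 0.417  0.909 -0.001] z [ 0.909 -0.417 -0.   ] F [ 0.1 -0.1  0.2] w 1.0
[-1.16361005  0.33273591 -0.06474041  1.46069561  0.02156583  1.34987399
 -0.08847444]
```

View pics/scene0.png

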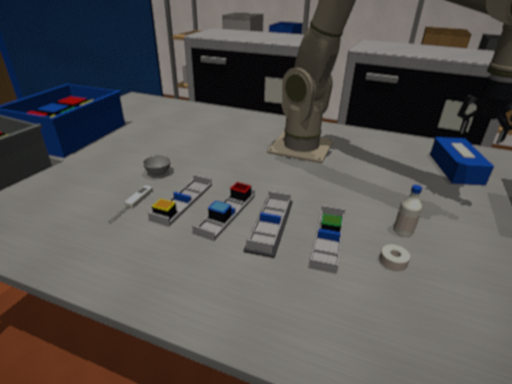

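View pics/side0.png

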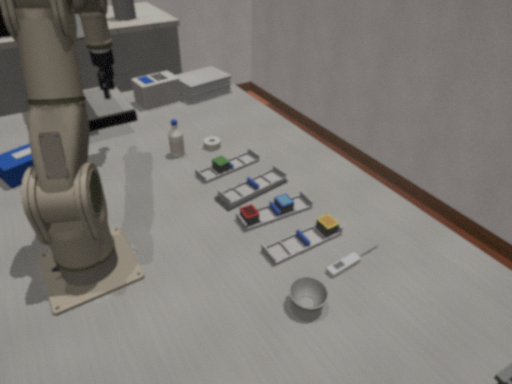

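View pics/wrist0.png

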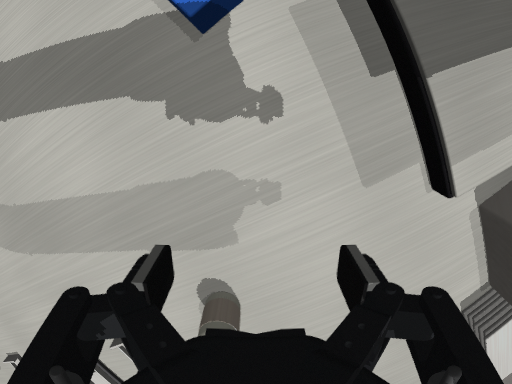

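```bash
cat >> h.py <<'E'
def cloud(c,d):
    m=viewer.camera_model(c);K=m['camera_matrix']
    v,u=np.mgrid[0:384,0:512]
    P=np.stack([(u-K[0,2])/K[0,0]*d,(v-K[1,2])/K[1,1]*d,d],-1)
    return (P-np.array(m['t']))@np.array(m['R'])
def ray_world(c,uv,z):
    m=viewer.camera_model(c);K=m['camera_matrix'];Rm=np.array(m['R'])
    r=Rm.T@np.array([(uv[0]-K[0,2])/K[0,0],(uv[1]-K[1,2])/K[1,1],1]);o=-Rm.T@np.array(m['t'])
    return o+r*(z-o[2])/r[2]
def triang(a,b):
    # a,b=(o,dir)
    A=[];B=[]
    for o,r in (a,b):
        r=r/np.linalg.norm(r);M=np.eye(3)-np.outer(r,r);A.append(M);B.append(M@o)
    x=np.linalg.solve(sum(A),sum(B)); 
    return x,[np.linalg.norm(M@x-b) for M,b in zip(A,B)]
def ray(c,uv):
    m=viewer.camera_model(c);K=m['camera_matrix'];Rm=np.array(m['R'])
    return -Rm.T@np.array(m['t']),Rm.T@np.array([(uv[0]-K[0,2])/K[0,0],(uv[1]-K[1,2])/K[1,1],1])
E
python3 - <<'E'
from h import *
names=['tray_main_mid','tray_spare1_mid','tray_spare2_mid','tray_pile_mid','stand_top','dish_red_mid','dish_blue_mid','dish_yellow_mid','dish_green_mid','spray','bowl','roll','probe']
for n in names:
    a=viewer.spot_point(n,'scene')[:2];b=viewer.spot_point(n,'side')[:2]
    if a and b:
        x,e=triang(ray('scene',a[0]['position']),ray('side',b[0]['position']))
        print(n,np.round(x,4),np.round(e,4),[round(q['score'],2) for q in a+b],np.round(a[0]['position']),np.round(b[0]['position']))
    else: print(n,a,b)
for c in ['scene','side']:
    p=cv2.imread(f'pics/{c}0.png');P=cloud(c,np.load(f'{c}0.npy'))
    hsv=cv2.cvtColor(p,cv2.COLOR_BGR2HSV)
    ok=(np.load(f'{c}0.npy')>0)&(P[...,0]>.3)&(P[...,0]<.9)&(np.abs(P[...,1])<.6)
    t=ok&(np.abs(P[...,2])<.004); print(c,'table z',np.median(P[...,2][t]))
    for nm,lo,hi in [('red',(0,120,60),(8,255,255)),('blue',(95,120,60),(125,255,255)),('yel',(20,120,60),(32,255,255)),('green',(45,120,40),(75,255,255))]:
        m=cv2.inRange(hsv,lo,hi)>0; m&=ok&(P[...,2]>.04)&(P[...,2]<.07)
        if m.sum(): q=P[m]; print(c,nm,m.sum(),np.round(q.min(0),3),np.round(q.max(0),3),np.round(q.mean(0),4))
E
```

```text
tray_main_mid [ 0.5695 -0.0737  0.006 ] [0.0017 0.0017] [0.72, 0.81] [228. 212.] [274. 211.]
tray_spare1_mid [ 0.5606 -0.2347  0.0163] [0.0048 0.0048] [0.62, 0.82] [181. 197.] [300. 238.]
tray_spare2_mid [0.5746 0.2362 0.0171] [0.004 0.004] [0.86, 0.84, 0.51] [327. 236.] [228. 162.]
tray_pile_mid [0.5624 0.0623 0.0228] [0.0003 0.0003] [0.7, 0.87] [270. 217.] [250. 186.]
stand_top [0.5762 0.0698 0.0113] [0.005 0.005] [0.85, 0.69, 0.32] [269. 224.] [251. 186.]
dish_red_mid [ 0.4741 -0.0763  0.0153] [0.002 0.002] [0.61, 0.86, 0.51] [240. 194.] [250. 219.]
dish_blue_mid [ 0.5983 -0.0842  0.0272] [0.0016 0.0016] [0.87, 0.66] [219. 211.] [283. 204.]
dish_yellow_mid [ 0.6625 -0.2321  0.0231] [0.0009 0.0009] [0.54, 0.58, 0.35] [164. 212.] [327. 225.]
dish_green_mid [0.5383 0.226  0.026 ] [0.0046 0.0046] [0.79, 0.62] [327. 226.] [221. 164.]
spray [0.4412 0.4289 0.0009] [0.0017 0.0017] [0.68, 0.84] [404. 230.] [177. 153.]
bowl [ 0.4383 -0.4049  0.0016] [0.0009 0.0009] [0.59, 0.55, 0.67] [160. 173.] [305. 301.]
roll [ 0.5951  0.4039 -0.0057] [0.0015 0.0015] [0.9, 0.73] [390. 264.] [214. 147.]
probe [ 0.6046 -0.3629 -0.0112] [0.0017 0.0017] [0.8, 0.9] [141. 202.] [340. 267.]
scene table z 0.00035969290326493615
scene red 111 [ 0.458 -0.095  0.042] [ 0.503 -0.042  0.051] [ 0.4842 -0.0666  0.0477]
scene blue 197 [ 0.575 -0.105  0.04 ] [0.628 0.096 0.052] [ 0.6053 -0.0599  0.0473]
scene yel 137 [ 0.638 -0.26   0.041] [ 0.682 -0.207  0.051] [ 0.6636 -0.2304  0.0476]
scene green 188 [0.519 0.208 0.041] [0.565 0.259 0.051] [0.5441 0.2338 0.048 ]
side table z -0.00030887664500121967
side red 117 [ 0.449 -0.1    0.041] [ 0.494 -0.049  0.052] [ 0.4701 -0.078   0.0473]
side blue 38 [ 0.567 -0.11   0.04 ] [0.618 0.08  0.05 ] [ 0.5846 -0.0668  0.0453]
side yel 79 [ 0.632 -0.265  0.043] [ 0.67  -0.214  0.051] [ 0.6463 -0.2433  0.0477]
```

```bash
cat >> h.py <<'E'
def plan(x,y,z,yaw):
    """yaw=deg of tool y about world z"""
    o=st(); Rm=R.from_quat(o['ee_rot']).as_matrix(); p=np.array(o['position'])
    off=Rm.T@(np.array([x,y,z])-p)*1000
    cur=np.degrees(np.arctan2(Rm[1,1],Rm[0,1])); tw=-((yaw-cur+180)%360-180)
    print('t',round(o['clock'],3),'pos',np.round(p,4),'yaw',round(cur,2),'F',np.round(o['ft_force'],1),'w',round(o['grip_width'],3),'=> off',np.round(off,1),'n',round(np.linalg.norm(off)),'tw',round(tw,2),'tilt',np.round(Rm[:2,0],4))
E
python3 -c "
from h import *
plan(.5,.235,.25,90)"
```

```text
t 1.45 pos [0.2604 0.5682 0.2313] yaw 65.37 F [-0.5  0.4 -0.7] w 0.999 => off [ -18.7 -203.1  356.6] n 411 tw -24.63 tilt [0.     0.0001]
```

Call:
send_rows(
  grip=[0,0,0,0,0],
  offset=[
    [0,-20,36],
    [-2,-40,71],
    [-5,-60,107],
    [-8,-80,142],
    [-10,-100,178],
  ],
  twist=[-5,-10,-15,-20,-24.6],
)

```text
clock: 1.87
position: [0.3813, 0.4015, 0.2418]
ee_rot: [-0.001, 0.707, 0.002, 0.707]
ft_force: [0.5, 0.5, -0.6]
grip_width: 0.998
```

```bash
python3 -c "
from h import *
plan(.5,.235,.25,90)"
```

```text
t 1.867 pos [0.3813 0.4015 0.2418] yaw 90.25 F [ 0.5  0.5 -0.6] w 0.998 => off [  -8.3 -167.   118. ] n 205 tw 0.25 tilt [0.0003 0.0007]
```

Call:
send_rows(
  grip=[0,0,0,0,0],
  offset=[
    [-2,-34,24],
    [-4,-68,48],
    [-6,-102,72],
    [-8,-136,96],
    [-8,-167,118],
  ],
  twist=[0,0,0,0,0],
)

```text
clock: 2.28
position: [0.4998, 0.2336, 0.2501]
ee_rot: [0.001, 0.707, -0.0, 0.708]
ft_force: [0.9, 0.7, 0.6]
grip_width: 0.999
```

```bash
cat >> h.py <<'E'
def wcloud(d,pos,q):
    m=viewer.camera_model('wrist');K=m['camera_matrix'];M=np.array(m['mount'])
    v,u=np.mgrid[0:384,0:512].astype(float)
    x=u-K[0,2];y=v-K[1,2];r=np.hypot(x,y)+1e-9;th=r/K[0,0]
    # depth along the optical axis
    s=np.tan(th)*d
    P=np.stack([x/r*s,y/r*s,d],-1)
    P=P@M[:3,:3].T+M[:3,3]
    return P@R.from_quat(q).as_matrix().T+np.array(pos)
def wshot(tag):
    o=st();p,d=viewer.camera('wrist');cv2.imwrite(f'pics/{tag}.png',p)
    P=wcloud(d,o['position'],o['ee_rot']);P[d<=0]=np.nan;np.savez(f'{tag}.npz',P=P,p=p,pos=o['position'],q=o['ee_rot'],d=d)
    return p,P
E
python3 - <<'E'
from h import *
plan(.5,.235,.25,90)
p,P=wshot('w1')
plan(.5,.235,.25,90)
z=P[...,2];print(np.nanmedian(z[(np.abs(z)<.01)]))
E
```

```text
t 2.283 pos [0.4998 0.2336 0.2501] yaw 89.92 F [0.9 0.7 0.6] w 0.999 => off [0.1 1.4 0.2] n 1 tw -0.08 tilt [0.0012 0.0005]
t 2.333 pos [0.5042 0.2258 0.2499] yaw 89.4 F [ 2.1 -7.7 -0.7] w 0.999 => off [-0.1  9.1 -4.3] n 10 tw -0.6 tilt [ 0.003  -0.0028]
0.001233732443168628
```

View pics/w1.png

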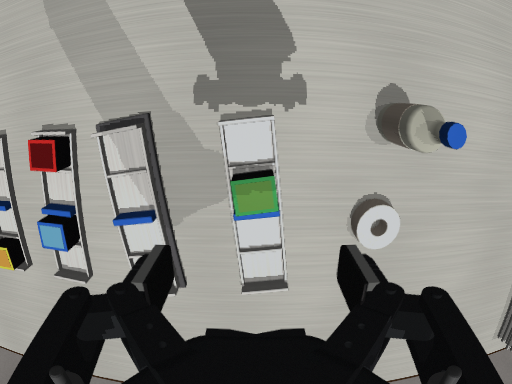

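```bash
python3 - <<'E'
from h import *
for i in range(6):
    plan(.5,.235,.25,90); viewer.camera('side')
p,P=wshot('w2')
z=P[...,2];print(np.nanmedian(z[(np.abs(z)<.01)]))
E
```

```text
t 2.333 pos [0.5042 0.2258 0.2499] yaw 89.4 F [ 2.1 -7.7 -0.7] w 0.999 => off [-0.1  9.1 -4.3] n 10 tw -0.6 tilt [ 0.003  -0.0028]
t 2.383 pos [0.5023 0.2291 0.2497] yaw 89.39 F [ 0.1 -0.2 -0.5] w 0.997 => off [-0.3  5.9 -2.3] n 6 tw -0.61 tilt [ 0.0021 -0.0019]
t 2.433 pos [0.5003 0.2327 0.2495] yaw 89.62 F [0.4 0.9 0.7] w 1.003 => off [-0.5  2.3 -0.3] n 2 tw -0.38 tilt [ 0.0008 -0.0005]
t 2.483 pos [0.499  0.2351 0.2493] yaw 89.83 F [-0.6  0.7  0.3] w 0.999 => off [-0.7 -0.1  1. ] n 1 tw -0.17 tilt [0.     0.0002]
t 2.533 pos [0.4982 0.2365 0.2493] yaw 89.98 F [ 0.3 -0.1 -0.6] w 1.0 => off [-0.7 -1.5  1.8] n 2 tw -0.02 tilt [-0.0003  0.0005]
t 2.583 pos [0.4978 0.2372 0.2492] yaw 90.07 F [-0.7  0.  -0.3] w 1.002 => off [-0.8 -2.2  2.2] n 3 tw 0.07 tilt [-0.0004  0.0005]
0.0012211661466235424
```

```bash
cat >> h.py <<'E'
def rects(P,zlo=.008,zhi=.06,res=.001,box=(.35,.85,-.4,.4)):
    Q=P.reshape(-1,3);Q=Q[np.isfinite(Q).all(1)]
    Q=Q[(Q[:,2]>zlo)&(Q[:,2]<zhi)&(Q[:,0]>box[0])&(Q[:,0]<box[1])&(Q[:,1]>box[2])&(Q[:,1]<box[3])]
    im=np.zeros((int((box[1]-box[0])/res),int((box[3]-box[2])/res)),np.uint8)
    ij=((Q[:,:2]-[box[0],box[2]])/res).astype(int);im[ij[:,0],ij[:,1]]=255
    im2=cv2.dilate(im,np.ones((5,5)))
    n,l,s,c=cv2.connectedComponentsWithStats(im2)
    lab=l[ij[:,0],ij[:,1]]
    for k in range(1,n):
        q=Q[lab==k]
        if len(q)<300: continue
        (cx,cy),(w,h),a=cv2.minAreaRect((q[:,:2]*1000).astype(np.float32))
        if w<h: w,h,a=h,w,a-90
        a=(a+90)%180-90
        print('n',len(q),'c',round(cx,1),round(cy,1),'size',round(w,1),round(h,1),'yaw',round(a,2),'z',np.round(np.percentile(q[:,2],[5,50,99])*1000,1))
def films(p,P):
    hsv=cv2.cvtColor(p,cv2.COLOR_BGR2HSV)
    for nm,lo,hi in [('red',(0,120,50),(8,255,255)),('blue',(95,120,50),(125,255,255)),('yel',(20,120,50),(32,255,255)),('green',(45,100,40),(75,255,255))]:
        m=(cv2.inRange(hsv,lo,hi)>0)&(P[...,2]>.043)&(P[...,2]<.055)&(P[...,0]>.3)&(P[...,0]<.9)&(abs(P[...,1])<.4)
        n,l,s,c=cv2.connectedComponentsWithStats(m.astype(np.uint8))
        for k in range(1,n):
            if s[k,4]<150: continue
            q=P[l==k]
            (cx,cy),(w,h),a=cv2.minAreaRect((q[:,:2]*1000).astype(np.float32)); a=(a+45)%90-45
            print(nm,len(q),'c',round(cx,1),round(cy,1),'size',round(w,1),round(h,1),'yaw',round(a,2),'z',np.round(np.median(q[:,2])*1000,1),'mean',np.round(q.mean(0)*1000,1),'px',np.round(c[k]))
E
python3 - <<'E'
from h import *
f=np.load('w2.npz');P=f['P'];p=f['p']
rects(P);films(p,P)
E
```

```text
n 7674 c 568.7 67.5 size 269.5 84.8 yaw 7.11 z [12.1 16.3 43.7]
n 1333 c 563.8 -227.1 size 251.9 65.8 yaw -1.15 z [ 9.3 16.5 50.5]
n 4336 c 567.8 -76.4 size 253.3 72.1 yaw -4.19 z [10.4 31.2 50.7]
n 4245 c 567.1 235.7 size 251.9 71.0 yaw 5.92 z [11.8 30.5 50.8]
n 752 c 587.0 387.1 size 66.2 25.8 yaw -0.04 z [11.7 30.8 32.9]
red 638 c 474.2 -69.3 size 54.9 45.5 yaw -4.91 z 49.2 mean [474.  -67.   49.2] px [ 40. 156.]
blue 346 c 600.3 -80.3 size 54.8 45.7 yaw -2.43 z 49.1 mean [598.9 -79.9  49. ] px [ 50. 236.]
green 1531 c 534.8 233.3 size 45.9 52.8 yaw 7.55 z 49.4 mean [533.9 233.3  49.4] px [251. 198.]
```

```bash
python3 - <<'E'
from h import *
plan(.5348,.2333,.10,96)
E
```

```text
t 2.683 pos [0.4977 0.2375 0.2492] yaw 90.12 F [-0.4 -0.1 -0.8] w 0.997 => off [149.2  -4.3  37.1] n 154 tw -5.88 tilt [-0.0003  0.0003]
```

Call:
send_rows(
  grip=[0,0,0,0,0],
  offset=[
    [38,-1,10],
    [76,-2,20],
    [112,-3,29],
    [138,-4,35],
    [149.2,-4.3,37.1],
  ],
  twist=[-1.5,-3,-4.5,-5.6,-5.9],
)

```text
clock: 3.1
position: [0.5338, 0.2315, 0.096]
ee_rot: [-0.038, 0.708, 0.036, 0.704]
ft_force: [-1.0, -0.8, 0.1]
grip_width: 0.997
```

```bash
python3 - <<'E'
from h import *
viewer.camera('scene')
viewer.camera('scene')
plan(.5348,.2333,.10,96)
p,P=wshot('w3')
plan(.5348,.2333,.10,96)
films(p,P); rects(P,zlo=.008)
E
```

```text
t 3.2 pos [0.5343 0.2319 0.0983] yaw 95.91 F [0.2 0.1 0.5] w 1.0 => off [-1.7  1.4  0.7] n 2 tw -0.09 tilt [-0.0033 -0.0017]
t 3.25 pos [0.5352 0.2325 0.1004] yaw 95.89 F [-0.3  0.1 -0. ] w 1.006 => off [ 0.4  0.9 -0.3] n 1 tw -0.11 tilt [-0.0007 -0.0001]
blue 216 c 571.9 66.8 size 8.6 59.0 yaw 7.32 z 43.4 mean [571.7  67.2  43.5] px [ 62. 232.]
green 4577 c 534.5 233.2 size 46.0 53.7 yaw 7.83 z 49.4 mean [533.3 233.2  49.4] px [256. 215.]
n 16488 c 545.2 66.4 size 223.0 84.3 yaw 7.98 z [12.2 16.4 43.5]
n 10087 c 557.9 234.5 size 234.0 70.7 yaw 5.91 z [12.2 32.6 50.7]
n 1377 c 572.4 -43.1 size 253.0 44.5 yaw -13.67 z [ 8.5 12.9 31. ]
n 1603 c 582.1 386.9 size 56.6 26.1 yaw -0.07 z [10.3 30.  32.4]
```

View pics/w3.png

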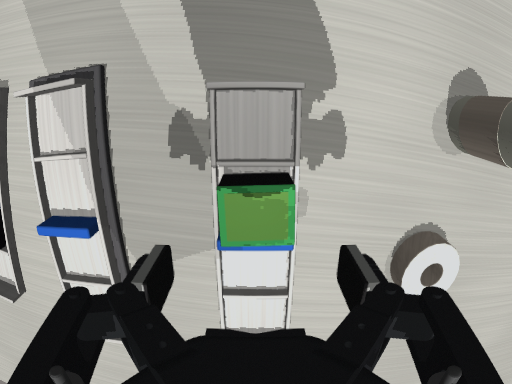

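Call:
send_rows(
  grip=[0,0,0,0,0],
  offset=[
    [25,0,0],
    [50,0,0],
    [68,0,0],
    [78,0,0],
    [80,0,0],
  ],
  twist=[-0.5,-1,-1.6,-1.6,-1.6],
)

```text
clock: 3.67
position: [0.5354, 0.2323, 0.0203]
ee_rot: [-0.046, 0.706, 0.046, 0.706]
ft_force: [-1.2, -0.2, -0.2]
grip_width: 1.004
```

Call:
send_rows(
  grip=[60,100,140,180,255],
  offset=[
    [0,0,0],
    [0,0,0],
    [0,0,0],
    [0,0,0],
    [0,0,0],
  ],
  twist=[0,0,0,0,0],
  newtons=40,
)

```text
clock: 4.08
position: [0.5368, 0.2324, 0.0221]
ee_rot: [-0.046, 0.705, 0.047, 0.707]
ft_force: [-0.9, -0.5, 6.7]
grip_width: 0.625
```

```bash
python3 - <<'E'
from h import *
plan(.5348,.2333,.02,97.5)
E
```

```text
t 4.083 pos [0.5368 0.2324 0.0221] yaw 97.46 F [-0.9 -0.5  6.7] w 0.625 => off [ 2.1  1.1 -1.8] n 3 tw -0.04 tilt [0.0026 0.0016]
```

Call:
send_rows(
  grip=[255,255,255,255,255],
  offset=[
    [-10,0,0],
    [-30,0,0],
    [-55,0,0],
    [-75,0,0],
    [-85,0,0],
  ],
  twist=[0,0,0,0,0],
)

```text
clock: 4.5
position: [0.5369, 0.2323, 0.1089]
ee_rot: [-0.045, 0.704, 0.047, 0.707]
ft_force: [0.8, -0.0, -1.2]
grip_width: 0.624
```

```bash
python3 - <<'E'
from h import *
viewer.camera('scene')
viewer.camera('scene')
plan(.535,-.074,.105,85.8)
p,P=wshot('w4')
f=np.load('w4.npz')
films(p,P+[0,0,-.085]); 
plan(.535,-.074,.105,85.8)
# in tool frame
hsv=cv2.cvtColor(p,cv2.COLOR_BGR2HSV);m=(cv2.inRange(hsv,(45,100,40),(75,255,255))>0)
q=(P[m]-f['pos'])@R.from_quat(f['q']).as_matrix()*1000
q=q[np.abs(q[:,0]-np.median(q[:,0]))<5]
print(np.round(np.median(q,0),1),cv2.minAreaRect(q[:,1:].astype(np.float32)))
E
```

```text
t 4.6 pos [0.5367 0.2323 0.1075] yaw 97.47 F [ 0.1  0.3 -1.4] w 0.626 => off [   1.9 -303.5  -41.5] n 306 tw 11.67 tilt [0.0035 0.0021]
green 9503 c 534.7 232.5 size 46.4 53.9 yaw 7.38 z 49.8 mean [532.3 232.2  49.8] px [255. 267.]
t 4.65 pos [0.5358 0.2319 0.1057] yaw 97.47 F [ 0.2  0.3 -1.6] w 0.621 => off [   0.4 -303.1  -40.6] n 306 tw 11.67 tilt [0.0012 0.0008]
[nan nan nan] ((0.0, 0.0), (0.0, 0.0), 0.0)
  return _methods._mean(a, axis=axis, dtype=dtype,
  ret = um.true_divide(
```

View pics/w4.png

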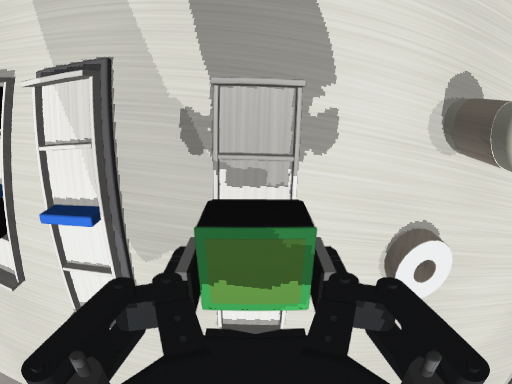

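Call:
send_rows(
  grip=[255,255,255,255,255],
  offset=[
    [0,-15,-2],
    [0,-43,-6],
    [0,-78,-10],
    [0,-115,-15],
    [0,-152,-20],
  ],
  twist=[0,0,0,0,0],
)

```text
clock: 5.07
position: [0.5342, 0.076, 0.1035]
ee_rot: [-0.046, 0.706, 0.046, 0.705]
ft_force: [0.6, -0.8, -1.4]
grip_width: 0.624
```

Call:
send_rows(
  grip=[255,255,255,255,255],
  offset=[
    [0,-37,-5],
    [0,-74,-10],
    [0,-108,-15],
    [0,-136,-19],
    [0,-151,-20.6],
  ],
  twist=[2,5,8,11,11.7],
)

```text
clock: 5.48
position: [0.5329, -0.079, 0.1038]
ee_rot: [0.028, 0.707, -0.029, 0.706]
ft_force: [-0.6, -0.8, -1.7]
grip_width: 0.624
```

```bash
python3 - <<'E'
from h import *
for i in range(4): viewer.camera('scene')
plan(.535,-.074,.105,85.8)
p,P=wshot('w5')
f=np.load('w5.npz')
plan(.535,-.074,.105,85.8)
films(p,P);films(p,P+[0,0,-.085]); rects(P)
E
```

```text
t 5.683 pos [ 0.5342 -0.0735  0.1042] yaw 85.82 F [ 0.7  0.9 -1.4] w 0.623 => off [-0.8 -0.5  0.9] n 1 tw 0.02 tilt [-0.0016  0.0005]
t 5.733 pos [ 0.5344 -0.0726  0.1043] yaw 85.9 F [-0.7  1.4 -1.3] w 0.623 => off [-0.7 -1.3  0.7] n 2 tw 0.1 tilt [-0.0013  0.0007]
red 3965 c 474.2 -69.6 size 53.7 45.8 yaw -5.02 z 49.3 mean [473.4 -68.9  49.3] px [255. 127.]
blue 298 c 571.7 65.7 size 9.3 60.4 yaw 6.2 z 43.4 mean [571.8  64.7  43.5] px [418. 238.]
green 9502 c 532.2 -72.8 size 54.1 46.5 yaw -4.43 z 46.5 mean [529.8 -72.7  46.4] px [255. 267.]
n 17593 c 555.1 62.6 size 242.0 84.0 yaw 6.1 z [12.5 16.5 43.7]
n 3869 c 528.2 -231.0 size 182.9 72.0 yaw -1.07 z [ 9.  15.  32.1]
n 7509 c 489.1 -71.5 size 94.4 70.6 yaw -4.23 z [14.4 49.  50.8]
n 1833 c 572.0 205.8 size 253.8 56.7 yaw 16.32 z [ 8.6 14.1 31.4]
n 1616 c 601.2 -365.8 size 110.0 32.5 yaw 0.75 z [ 9.6 20.3 22.5]
n 409 c 604.9 -259.2 size 61.0 23.9 yaw 7.25 z [ 8.5 13.8 25.4]
```

View pics/w5.png

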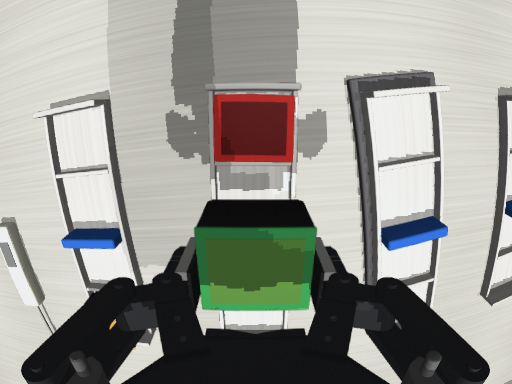

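Call:
send_rows(
  grip=[255,255,255,255,255],
  offset=[
    [10,-1,1],
    [28,-1.5,2],
    [45,-1.5,2.6],
    [56,-1.5,2.6],
    [60,-1.5,2.6],
  ],
  twist=[0,0,0,0,0],
)

```text
clock: 6.15
position: [0.5359, -0.0746, 0.0426]
ee_rot: [0.025, 0.708, -0.025, 0.705]
ft_force: [-0.1, 0.8, -0.9]
grip_width: 0.626
```

```bash
python3 - <<'E'
from h import *
for i in range(3): viewer.camera('scene')
plan(.537,-.0742,.022,85.8)
p,P=wshot('w6')
plan(.537,-.0742,.022,85.8)
films(p,P);films(p,P+[0,0,-.023])
E
```

```text
t 6.3 pos [ 0.5373 -0.0753  0.0451] yaw 85.81 F [-0.4 -0.3 -1.5] w 0.624 => off [23.1  1.1 -0.4] n 23 tw 0.01 tilt [-0.0002  0.0001]
t 6.35 pos [ 0.5377 -0.0754  0.0456] yaw 85.8 F [-0.5 -1.  -1.3] w 0.624 => off [23.6  1.2 -0.8] n 24 tw 0.0 tilt [0.0008 0.0001]
red 8360 c 474.2 -69.6 size 54.0 46.1 yaw -4.85 z 49.3 mean [473.1 -67.6  49.3] px [260. 129.]
blue 383 c 571.7 65.2 size 9.4 59.3 yaw 6.33 z 43.5 mean [571.9  63.8  43.5] px [457. 270.]
blue 799 c 585.0 -79.9 size 53.6 16.7 yaw -4.32 z 49.2 mean [582.  -80.1  49.2] px [252. 316.]
green 9535 c 535.5 -74.7 size 53.8 47.0 yaw -4.23 z 49.4 mean [533.  -74.5  49.4] px [255. 267.]
```

View pics/w6.png

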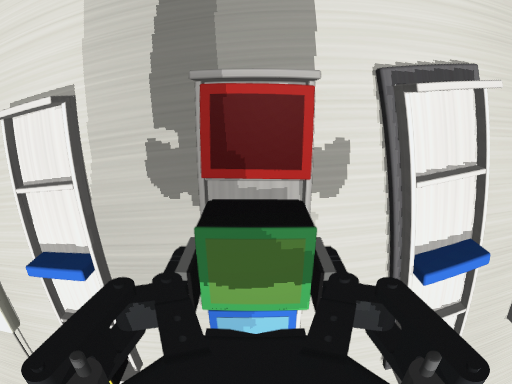

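Call:
send_rows(
  grip=[255,255,255,255,255],
  offset=[
    [6,0.5,0],
    [13,0.5,0],
    [18,0.5,0],
    [21,0.5,0],
    [22,0.5,0],
  ],
  twist=[0,0,0,0,0],
)

```text
clock: 6.77
position: [0.5368, -0.0751, 0.0223]
ee_rot: [0.026, 0.707, -0.026, 0.706]
ft_force: [-0.4, -0.9, -1.3]
grip_width: 0.617
```

Call:
send_rows(
  grip=[255,255,255,255,255],
  offset=[
    [0.5,0,0],
    [1,0,0],
    [1.5,0,0],
    [1.5,0,0],
    [1.5,0,0],
  ],
  twist=[0,0,0,0,0],
)

```text
clock: 7.18
position: [0.5374, -0.0752, 0.0221]
ee_rot: [0.026, 0.707, -0.026, 0.707]
ft_force: [-3.7, -0.5, 7.1]
grip_width: 0.621
```

```bash
python3 - <<'E'
from h import *
plan(.537,-.0742,.022,85.8)
p,P=wshot('w7')
plan(.537,-.0742,.022,85.8)
films(p,P)
E
```

```text
t 7.183 pos [ 0.5374 -0.0752  0.0221] yaw 85.77 F [-3.7 -0.5  7.1] w 0.621 => off [ 0.1  1.  -0.5] n 1 tw -0.03 tilt [0.0003 0.0002]
t 7.233 pos [ 0.5374 -0.0752  0.0221] yaw 85.77 F [-2.9 -0.1  5.6] w 0.624 => off [ 0.1  1.  -0.5] n 1 tw -0.03 tilt [0.0003 0.0002]
red 11043 c 474.1 -69.7 size 53.9 46.0 yaw -4.88 z 49.3 mean [472.8 -66.8  49.3] px [263. 133.]
blue 381 c 571.1 65.1 size 9.8 59.7 yaw 6.62 z 43.4 mean [571.8  63.6  43.5] px [474. 287.]
green 9552 c 535.8 -74.7 size 53.9 47.2 yaw -4.22 z 49.4 mean [533.1 -74.5  49.4] px [255. 267.]
```

Call:
send_rows(
  grip=[60,30,0,0,0],
  offset=[
    [0,0,0],
    [0,0,0],
    [0,0,0],
    [-5,0,0],
    [-20,0,0],
  ],
  twist=[0,0,0,0,0],
)

```text
clock: 7.65
position: [0.5359, -0.075, 0.0403]
ee_rot: [0.026, 0.708, -0.026, 0.705]
ft_force: [0.1, -0.3, 0.7]
grip_width: 1.001
```

Call:
send_rows(
  grip=[0,0,0,0,0],
  offset=[
    [-30,0,0],
    [-65,0,0],
    [-85,0,0],
    [-100,0,0],
    [-105,0,0],
  ],
  twist=[0,0,0,0,0],
)

```text
clock: 8.07
position: [0.5386, -0.0753, 0.1496]
ee_rot: [0.026, 0.705, -0.026, 0.708]
ft_force: [0.7, -0.0, 0.4]
grip_width: 1.002
```

```bash
python3 - <<'E'
from h import *
for i in range(2): viewer.camera('scene')
plan(.66,-.23,.14,90)
p,P=wshot('w8')
plan(.66,-.23,.14,90)
films(p,P); rects(P)
E
```

```text
t 8.167 pos [ 0.5378 -0.0752  0.1474] yaw 85.78 F [ 0.1 -0.4 -0.5] w 1.001 => off [   7.6 -145.4  133.3] n 197 tw -4.22 tilt [0.0019 0.0003]
t 8.217 pos [ 0.5371 -0.0751  0.1462] yaw 85.78 F [-0.2  1.  -0.1] w 1.0 => off [   6.2 -145.5  133.9] n 198 tw -4.22 tilt [-0.      0.0002]
red 1768 c 474.3 -69.8 size 54.2 45.5 yaw -5.05 z 49.2 mean [473.5 -69.9  49.2] px [255. 118.]
blue 246 c 571.8 65.5 size 8.8 58.2 yaw 7.03 z 43.6 mean [571.9  65.7  43.6] px [401. 216.]
blue 958 c 600.2 -80.8 size 53.8 46.2 yaw -2.76 z 49.2 mean [596.1 -80.7  49.1] px [253. 254.]
green 3164 c 535.7 -74.6 size 53.4 45.7 yaw -4.21 z 49.4 mean [534.8 -74.5  49.4] px [255. 191.]
n 14682 c 564.0 61.9 size 260.5 84.0 yaw 5.22 z [12.6 16.5 43.8]
n 2969 c 522.2 -230.9 size 171.4 71.6 yaw -1.1 z [ 9.1 15.2 32.1]
n 14473 c 567.7 -77.1 size 251.5 70.9 yaw -4.14 z [14.3 48.9 50.9]
n 2580 c 567.2 233.8 size 254.0 72.8 yaw 6.68 z [ 8.8 14.9 32.2]
n 1609 c 614.0 -366.5 size 135.4 31.8 yaw 1.89 z [ 9.7 20.4 22.7]
n 867 c 613.0 -259.6 size 67.9 44.4 yaw 39.51 z [ 9.3 15.8 50. ]
```

View pics/w8.png

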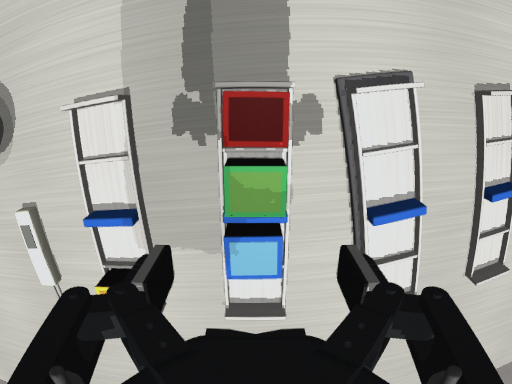

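```bash
python3 - <<'E'
from h import *
plan(.6555,-.2334,.11,89)
E
```

```text
t 8.217 pos [ 0.5371 -0.0751  0.1462] yaw 85.78 F [-0.2  1.  -0.1] w 1.0 => off [  36.2 -149.2  129.7] n 201 tw -3.22 tilt [-0.      0.0002]
```

Call:
send_rows(
  grip=[0,0,0,0,0],
  offset=[
    [3,-28,25],
    [8,-58,51],
    [15,-88,77],
    [20,-116,101],
    [25,-135,118],
  ],
  twist=[-0.5,-1,-2,-3,-3.2],
)

```text
clock: 8.63
position: [0.645, -0.2217, 0.1188]
ee_rot: [0.006, 0.708, -0.007, 0.706]
ft_force: [-0.2, -0.6, 0.7]
grip_width: 0.996
```

Call:
send_rows(
  grip=[0,0,0,0,0],
  offset=[
    [5,-9,9],
    [10,-12,12],
    [11,-13.5,12.3],
    [11,-13.5,12.3],
    [11,-13.5,12.3],
  ],
  twist=[0,0,0,0,0],
)

```text
clock: 9.05
position: [0.6567, -0.2309, 0.1103]
ee_rot: [0.006, 0.707, -0.006, 0.707]
ft_force: [-0.8, 0.3, -0.2]
grip_width: 1.0
```

```bash
python3 - <<'E'
from h import *
for i in range(2): viewer.camera('scene')
plan(.6555,-.2334,.11,89)
p,P=wshot('w9')
plan(.6555,-.2334,.11,89)
films(p,P); rects(P)
E
```

```text
t 9.15 pos [ 0.6571 -0.2311  0.1111] yaw 89.04 F [ 0.1  0.5 -0. ] w 0.999 => off [ 1.1 -2.4 -1.5] n 3 tw 0.04 tilt [0.0006 0.0005]
t 9.2 pos [ 0.6572 -0.2312  0.1112] yaw 89.03 F [-0.4 -0.1  0.3] w 0.999 => off [ 1.2 -2.2 -1.6] n 3 tw 0.03 tilt [0.0009 0.0004]
red 522 c 494.3 -69.2 size 21.1 57.2 yaw 14.31 z 49.1 mean [491.6 -66.6  49.2] px [454.   9.]
blue 1133 c 600.3 -80.9 size 55.7 46.0 yaw -3.55 z 49.1 mean [599.7 -85.2  49.1] px [437. 136.]
yel 1907 c 654.4 -234.3 size 46.3 53.7 yaw 0.5 z 49.2 mean [ 650.3 -232.    49.2] px [253. 200.]
green 2827 c 535.7 -75.1 size 55.2 46.2 yaw -3.87 z 49.4 mean [536.1 -77.   49.4] px [448.  58.]
n 4363 c 577.7 40.9 size 258.6 39.0 yaw 6.21 z [ 9.6 16.3 35.6]
n 14032 c 584.5 -79.0 size 219.1 71.5 yaw -4.01 z [11.9 43.3 50.9]
n 9809 c 589.7 -232.3 size 198.9 70.4 yaw -0.97 z [13.  31.6 50.7]
n 4303 c 642.7 -365.5 size 192.5 30.8 yaw 2.25 z [11.4 20.7 22.8]
```

View pics/w9.png

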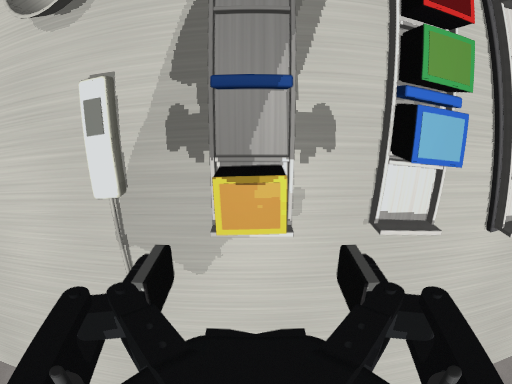

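Call:
send_rows(
  grip=[0,0,0,0,0],
  offset=[
    [25,-2,-1],
    [50,-3.1,-2.2],
    [72,-3.1,-2.2],
    [86,-3.1,-2.2],
    [90,-3.1,-2.2],
  ],
  twist=[-0.3,-0.5,-0.5,-0.5,-0.5],
)

```text
clock: 9.62
position: [0.6535, -0.2342, 0.0182]
ee_rot: [0.004, 0.708, -0.003, 0.706]
ft_force: [-0.4, 0.8, -0.1]
grip_width: 0.999
```

Call:
send_rows(
  grip=[60,100,140,180,255],
  offset=[
    [0,0,0],
    [0,0,0],
    [0,0,0],
    [0,0,0],
    [0,0,0],
  ],
  twist=[0,0,0,0,0],
  newtons=40,
)

```text
clock: 10.03
position: [0.656, -0.2357, 0.0226]
ee_rot: [0.003, 0.706, -0.003, 0.708]
ft_force: [-0.1, 0.5, 7.3]
grip_width: 0.622
```

Call:
send_rows(
  grip=[255,255,255,255,255],
  offset=[
    [-10,0,0],
    [-30,0,0],
    [-55,0,0],
    [-75,0,0],
    [-85,0,0],
  ],
  twist=[0,0,0,0,0],
)

```text
clock: 10.45
position: [0.6559, -0.2358, 0.1094]
ee_rot: [0.003, 0.706, -0.004, 0.708]
ft_force: [0.5, 1.2, -1.3]
grip_width: 0.625
```

```bash
python3 - <<'E'
from h import *
viewer.camera('scene')
viewer.camera('scene')
viewer.camera('scene')
plan(.6605,-.0838,.106,85.9)
p,P=wshot('w10')
plan(.6605,-.0838,.106,85.9)
films(p,P+[0,0,-.085]);rects(P) 
E
```

```text
t 10.6 pos [ 0.655  -0.2352  0.106 ] yaw 89.48 F [ 0.2 -0.8 -2.1] w 0.624 => off [  0.  151.5   4.1] n 152 tw 3.58 tilt [ 0.001 -0.   ]
t 10.65 pos [ 0.6543 -0.235   0.1047] yaw 89.48 F [-0.7 -0.5 -1.4] w 0.624 => off [ -1.3 151.2   4.8] n 151 tw 3.58 tilt [-0.001   0.0005]
yel 3542 c 653.7 -234.8 size 54.2 47.0 yaw -0.62 z 47.5 mean [ 648.6 -234.8   47.5] px [255. 261.]
n 3096 c 573.8 36.6 size 268.6 34.7 yaw 5.55 z [ 9.1 13.7 30.5]
n 14507 c 582.2 -79.0 size 223.2 71.5 yaw -3.82 z [11.7 42.8 50.8]
n 4497 c 573.9 -232.2 size 167.0 70.7 yaw -0.98 z [10.  15.1 32.3]
n 4525 c 646.1 -365.4 size 198.4 30.7 yaw 2.15 z [11.3 20.7 22.8]
```

View pics/w10.png

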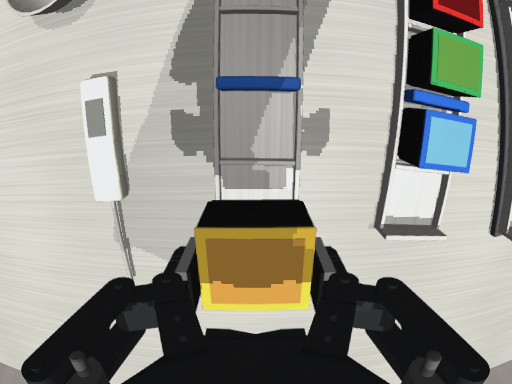

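Call:
send_rows(
  grip=[255,255,255,255,255],
  offset=[
    [0,15,0],
    [0,45,1],
    [0,80,2],
    [0,112,4],
    [0,135,5],
  ],
  twist=[0,0.8,1.8,2.8,3.6],
)

```text
clock: 11.07
position: [0.6604, -0.095, 0.1037]
ee_rot: [0.025, 0.708, -0.024, 0.706]
ft_force: [-0.3, 0.9, -1.6]
grip_width: 0.621
```

Call:
send_rows(
  grip=[255,255,255,255,255],
  offset=[
    [0,11,0],
    [0,15,0],
    [0,16.2,0],
    [0,16.2,0],
    [0,16.2,0],
  ],
  twist=[0,0,0,0,0],
)

```text
clock: 11.48
position: [0.6618, -0.0864, 0.1054]
ee_rot: [0.026, 0.707, -0.027, 0.707]
ft_force: [1.0, 0.7, -1.4]
grip_width: 0.622
```

```bash
python3 - <<'E'
from h import *
viewer.camera('scene')
viewer.camera('scene')
plan(.6617,-.0838,.046,85.9)
p,P=wshot('w11')
plan(.6617,-.0838,.046,85.9)
films(p,P+[0,0,-.085]);films(p,P);rects(P,zhi=.035) 
E
```

```text
t 11.583 pos [ 0.6619 -0.0861  0.1055] yaw 85.74 F [-0.2  0.1 -1.6] w 0.626 => off [59.5  2.3 -0.4] n 60 tw -0.16 tilt [-0.0001 -0.0006]
t 11.633 pos [ 0.662  -0.0857  0.1056] yaw 85.76 F [-1.   0.4 -1.4] w 0.622 => off [59.6  1.9 -0.5] n 60 tw -0.14 tilt [-0.     -0.0004]
yel 3566 c 660.6 -85.7 size 54.6 47.2 yaw -3.12 z 47.1 mean [655.5 -85.3  47. ] px [255. 261.]
blue 320 c 572.6 65.1 size 8.9 59.9 yaw 6.38 z 43.6 mean [572.6  64.3  43.6] px [439.  85.]
blue 1939 c 600.5 -80.9 size 54.0 45.4 yaw -3.42 z 49.1 mean [599.9 -80.5  49.1] px [256. 125.]
green 5086 c 535.8 -74.6 size 53.8 46.1 yaw -4.13 z 49.3 mean [536.5 -74.8  49.3] px [258.  32.]
n 5493 c 572.1 -231.7 size 234.5 71.9 yaw -1.04 z [ 8.9 14.8 32. ]
n 17450 c 598.9 66.5 size 211.7 79.0 yaw 7.0 z [12.5 16.4 30.8]
n 3533 c 581.4 -78.3 size 167.3 70.6 yaw -4.08 z [12.8 15.6 32.3]
n 903 c 659.3 -360.8 size 174.0 21.2 yaw -5.91 z [ 9.  13.6 21.9]
```

View pics/w11.png

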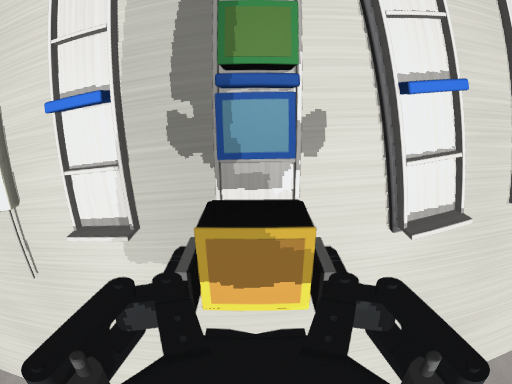

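Call:
send_rows(
  grip=[255,255,255,255,255],
  offset=[
    [10,0.8,0],
    [28,1.2,0],
    [45,1.2,0],
    [56,1.2,0],
    [60,1.2,0],
  ],
  twist=[0,0,0,0,0],
)

```text
clock: 12.05
position: [0.6609, -0.083, 0.0429]
ee_rot: [0.026, 0.708, -0.026, 0.705]
ft_force: [0.2, 0.8, -1.9]
grip_width: 0.623
```

```bash
python3 - <<'E'
from h import *
for i in range(3): viewer.camera('scene')
p,P=wshot('w12')
plan(.6617,-.0838,.0223,85.8)
films(p,P);films(p,P+[0,0,-.023]);rects(P,zhi=.035)
E
```

```text
t 12.25 pos [ 0.6628 -0.0832  0.0463] yaw 85.87 F [ 0.7 -0.5 -0.2] w 0.626 => off [24.  -0.7 -1.1] n 24 tw 0.07 tilt [ 0.0011 -0.0001]
blue 431 c 572.8 62.2 size 9.0 54.0 yaw 6.16 z 43.5 mean [573.1  59.7  43.5] px [482.  84.]
blue 3735 c 600.4 -81.0 size 53.9 45.8 yaw -3.09 z 49.1 mean [599.3 -80.8  49.1] px [250. 132.]
green 5372 c 546.3 -75.5 size 53.8 25.0 yaw -4.19 z 49.4 mean [546.9 -75.5  49.3] px [253.  23.]
yel 3561 c 660.8 -82.7 size 54.0 46.5 yaw -3.79 z 49.3 mean [656.1 -82.4  49.2] px [255. 262.]
n 7888 c 579.6 -231.9 size 219.5 72.8 yaw -1.0 z [ 8.8 14.6 31.9]
n 22834 c 607.6 67.3 size 193.0 78.7 yaw 7.07 z [12.3 16.5 31.8]
n 4741 c 588.5 -78.7 size 135.3 70.6 yaw -4.02 z [13.5 28.4 33.7]
```

View pics/w12.png

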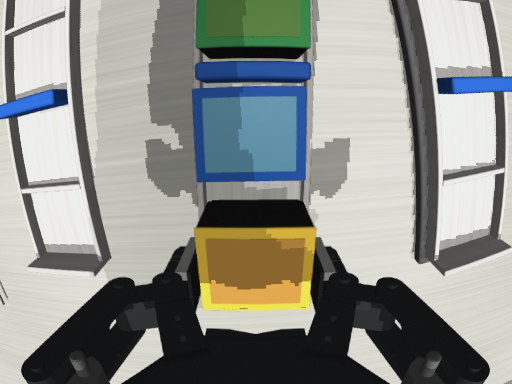

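Call:
send_rows(
  grip=[255,255,255,255,255],
  offset=[
    [6,-1,0],
    [13,-1,0],
    [18,-1,0],
    [22,-1,0],
    [23,-1,0],
  ],
  twist=[0,0,0,0,0],
)

```text
clock: 12.67
position: [0.6621, -0.0838, 0.0225]
ee_rot: [0.026, 0.707, -0.025, 0.707]
ft_force: [-6.6, 0.6, 11.7]
grip_width: 0.622
```

Call:
send_rows(
  grip=[255,255,255,255,255],
  offset=[
    [0.5,0,0],
    [1,0,0],
    [1.5,0,0],
    [1.5,0,0],
    [1.5,0,0],
  ],
  twist=[0,0,0,0,0],
)

```text
clock: 13.08
position: [0.6621, -0.0838, 0.0224]
ee_rot: [0.026, 0.707, -0.025, 0.707]
ft_force: [-8.3, 2.4, 14.5]
grip_width: 0.624
```

```bash
python3 - <<'E'
from h import *
p,P=wshot('w13')
plan(.662,-.0838,.022,85.8)
films(p,P)
E
```

```text
t 13.133 pos [ 0.6622 -0.0838  0.0225] yaw 85.87 F [-7.6  0.7 14.4] w 0.622 => off [ 0.5  0.  -0.2] n 1 tw 0.07 tilt [-0.0001  0.0008]
blue 234 c 574.0 49.0 size 8.0 26.1 yaw 9.16 z 43.5 mean [574.4  48.2  43.6] px [496.  85.]
blue 5135 c 600.5 -80.9 size 54.0 46.1 yaw -3.1 z 49.1 mean [599.1 -80.8  49.1] px [250. 138.]
yel 3599 c 660.5 -83.3 size 54.3 46.7 yaw -3.83 z 49.1 mean [655.8 -83.1  49.1] px [255. 262.]
green 5066 c 550.2 -75.8 size 54.0 17.4 yaw -4.66 z 49.2 mean [550.9 -75.8  49.2] px [254.  18.]
```

Call:
send_rows(
  grip=[60,30,0,0,0],
  offset=[
    [0,0,0],
    [0,0,0],
    [0,0,0],
    [-5,0,0],
    [-20,0,0],
  ],
  twist=[0,0,0,0,0],
)

```text
clock: 13.55
position: [0.6607, -0.0837, 0.0392]
ee_rot: [0.025, 0.708, -0.025, 0.705]
ft_force: [0.1, 0.6, -0.4]
grip_width: 1.003
```

Call:
send_rows(
  grip=[0,0,0,0,0],
  offset=[
    [-30,0,0],
    [-65,0,0],
    [-95,0,0],
    [-115,0,0],
    [-125,0,0],
  ],
  twist=[0,0,0,0,0],
)

```text
clock: 13.97
position: [0.6635, -0.0843, 0.1699]
ee_rot: [0.026, 0.705, -0.025, 0.708]
ft_force: [0.1, 0.3, -1.1]
grip_width: 1.001
```

```bash
python3 - <<'E'
from h import *
for i in range(2): viewer.camera('scene')
p,P=wshot('w14')
print(np.round(st()['joint_pos'],3))
plan(.563,-.232,.14,-1)
films(p,P);rects(P)
E
```

```text
[-0.213  0.478  0.375  1.44  -0.179  1.256  1.678]
t 14.117 pos [ 0.6622 -0.0839  0.1658] yaw 85.88 F [-0.2  0.1 -0.6] w 1.003 => off [  25.7 -154.9  -88.3] n 180 tw 86.88 tilt [0.0002 0.0002]
red 364 c 494.6 -71.5 size 52.6 5.9 yaw -4.61 z 49.1 mean [494.7 -71.3  48.9] px [255.   3.]
blue 249 c 572.6 65.1 size 9.0 59.9 yaw 6.49 z 43.5 mean [572.8  62.8  43.6] px [400.  86.]
blue 1183 c 600.5 -81.1 size 53.3 45.5 yaw -3.47 z 49.2 mean [600.1 -80.6  49.2] px [253. 118.]
yel 1820 c 660.6 -83.3 size 53.3 46.1 yaw -3.5 z 49.3 mean [655.4 -82.1  49.3] px [256. 179.]
green 3077 c 535.8 -75.0 size 53.1 45.7 yaw -4.27 z 49.4 mean [536.3 -74.8  49.4] px [255.  47.]
n 455 c 439.9 -374.5 size 68.8 27.4 yaw -12.4 z [16.5 34.7 50.5]
n 3892 c 565.5 -231.7 size 248.3 72.1 yaw -1.04 z [ 9.1 14.9 32.1]
n 2110 c 569.1 233.2 size 249.2 72.3 yaw 4.7 z [ 8.8 14.4 31.9]
n 14594 c 588.8 64.9 size 230.8 78.1 yaw 6.86 z [12.7 16.5 43.7]
n 13511 c 585.6 -78.4 size 214.6 70.8 yaw -4.23 z [14.4 48.9 51. ]
n 1980 c 646.6 -365.5 size 198.9 32.6 yaw 1.81 z [10.2 20.2 22.8]
```

View pics/w14.png

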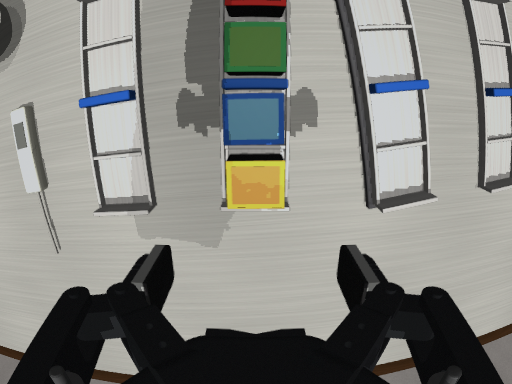

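Call:
send_rows(
  grip=[0,30,60,100,130],
  offset=[
    [0,-20,-11],
    [2,-50,-29],
    [4,-80,-46],
    [8,-110,-62],
    [12,-135,-77],
  ],
  twist=[6,13,20,27,34],
)

```text
clock: 14.53
position: [0.5732, -0.215, 0.1518]
ee_rot: [0.233, 0.669, -0.234, 0.666]
ft_force: [-0.2, -0.2, -0.2]
grip_width: 0.501
```

```bash
python3 - <<'E'
from h import *
viewer.camera('scene');viewer.camera('scene');
plan(.563,-.232,.15,-1)
E
```

```text
t 14.633 pos [ 0.571  -0.2185  0.1516] yaw 51.14 F [-0.1 -0.9  1. ] w 0.489 => off [  1.7 -15.5   2.3] n 16 tw 52.14 tilt [-0.005  -0.0015]
```

Call:
send_rows(
  grip=[130,130,130,130,130],
  offset=[
    [0,-5,1],
    [1,-10,2],
    [1,-15,2],
    [1,-15,2],
    [1,-15,2],
  ],
  twist=[7,14,21,28,35],
)

```text
clock: 15.05
position: [0.5671, -0.2258, 0.151]
ee_rot: [0.422, 0.568, -0.423, 0.566]
ft_force: [0.1, 0.1, -0.2]
grip_width: 0.489
```

Call:
send_rows(
  grip=[130,130,130,130,130],
  offset=[
    [0,0,0],
    [0,0,0],
    [0,0,0],
    [0,0,0],
    [0,0,0],
  ],
  twist=[7,13,16.5,17.1,17.1],
)

```text
clock: 15.47
position: [0.5675, -0.2255, 0.1515]
ee_rot: [-0.5, -0.5, 0.501, -0.499]
ft_force: [0.2, 0.3, -0.7]
grip_width: 0.491
```

```bash
python3 - <<'E'
from h import *
for i in range(2): viewer.camera('scene')
plan(.563,-.232,.15,-1)
p,P=wshot('w15')
plan(.563,-.232,.15,-1)
rects(P)
E
```

```text
t 15.567 pos [ 0.5677 -0.2258  0.1522] yaw -0.08 F [ 0.1  0.4 -0.5] w 0.49 => off [ 2.2 -4.7  6.2] n 8 tw 0.92 tilt [-0.0013  0.0002]
t 15.617 pos [ 0.5678 -0.2259  0.1525] yaw -0.11 F [ 0.2  0.3 -0.3] w 0.492 => off [ 2.5 -4.8  6.1] n 8 tw 0.89 tilt [-0.0009  0.0002]
n 5379 c 562.7 -231.7 size 252.3 70.9 yaw -1.01 z [ 9.4 15.3 32.1]
n 16089 c 567.4 -77.6 size 252.9 70.5 yaw -4.14 z [14.6 48.9 51.1]
n 1513 c 584.6 -367.5 size 75.9 30.9 yaw 1.84 z [10.7 20.8 22.9]
```

View pics/w15.png

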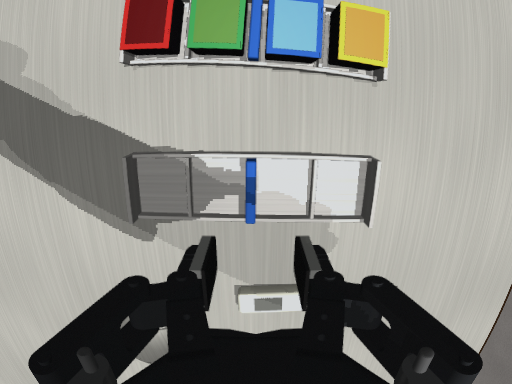

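Call:
send_rows(
  grip=[130,130,130,130,130],
  offset=[
    [25,-3,3],
    [55,-5,6],
    [80,-5,6],
    [95,-5,6],
    [100,-5,6],
  ],
  twist=[0.5,0.9,0.9,0.9,0.9],
)

```text
clock: 16.03
position: [0.5614, -0.2314, 0.0502]
ee_rot: [-0.504, -0.497, 0.505, -0.494]
ft_force: [-0.2, -0.2, 0.1]
grip_width: 0.493
```

```bash
python3 - <<'E'
from h import *
for i in range(3): viewer.camera('scene')
p,P=wshot('w16')
plan(.5627,-.2317,.008,-1)
rects(P)
E
```

```text
t 16.233 pos [ 0.5636 -0.2324  0.0542] yaw -1.1 F [ 0.2 -0.6  0.7] w 0.49 => off [46.2 -1.  -0.7] n 46 tw -0.1 tilt [ 0.0014 -0.0003]
n 11310 c 563.0 -231.7 size 253.4 71.1 yaw -1.12 z [ 9.5 15.4 32. ]
n 15136 c 566.3 -95.3 size 252.2 35.5 yaw -3.91 z [12.6 32.9 50.8]
n 301 c 450.6 -374.3 size 23.6 15.4 yaw 87.61 z [14.1 33.2 51.2]
n 392 c 649.9 -359.0 size 28.8 16.9 yaw -45.38 z [10.1 19.7 22.1]
```

View pics/w16.png

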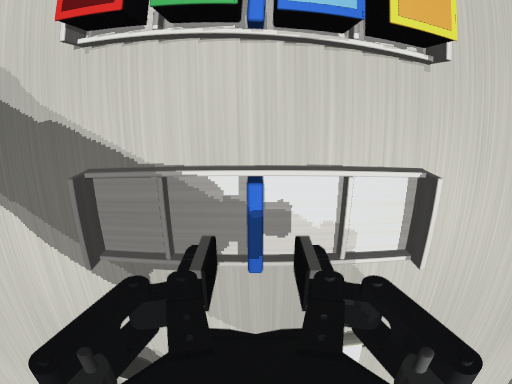

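Call:
send_rows(
  grip=[130,130,130,130,130],
  offset=[
    [14,-0.8,-0.5],
    [28,-0.8,-0.5],
    [38,-0.8,-0.5],
    [43,-0.8,-0.5],
    [45,-0.8,-0.5],
  ],
  twist=[0,0,0,0,0],
)

```text
clock: 16.65
position: [0.5614, -0.2313, 0.0066]
ee_rot: [-0.504, -0.496, 0.505, -0.494]
ft_force: [-0.2, 0.1, 0.4]
grip_width: 0.488
```

```bash
python3 - <<'E'
from h import *
viewer.camera('scene');viewer.camera('scene')
plan(.5627,-.2317,.008,-1)
E
```

```text
t 16.75 pos [ 0.562  -0.2316  0.0076] yaw -1.13 F [ 0.3 -0.5  0.6] w 0.488 => off [-0.4  0.7  0.1] n 1 tw -0.13 tilt [-0.0008  0.0001]
```

Call:
send_rows(
  grip=[160,190,220,255,255],
  offset=[
    [0,0,0],
    [0,0,0],
    [0,0,0],
    [0,0,0],
    [0,0,0],
  ],
  twist=[0,0,0,0,0],
  newtons=70,
)

```text
clock: 17.17
position: [0.5626, -0.2317, 0.0088]
ee_rot: [0.505, 0.495, -0.505, 0.495]
ft_force: [-1.6, 0.8, 5.4]
grip_width: 0.101
```

```bash
python3 - <<'E'
from h import *
viewer.camera('scene');viewer.camera('scene')
plan(.5627,-.2317,.008,-1)
E
```

```text
t 17.267 pos [ 0.5626 -0.2317  0.0088] yaw -1.13 F [-1.9  0.6  6.1] w 0.095 => off [ 0.8  0.1 -0. ] n 1 tw -0.13 tilt [ 0.001  -0.0001]
```

Call:
send_rows(
  grip=[255,255,255,255,255],
  offset=[
    [-8,0,0],
    [-25,0,0],
    [-50,0,0],
    [-80,0,0],
    [-105,0,0],
  ],
  twist=[0,0,0,0,0],
)

```text
clock: 17.68
position: [0.5619, -0.2317, 0.1149]
ee_rot: [-0.505, -0.495, 0.505, -0.495]
ft_force: [0.1, -0.3, -2.0]
grip_width: 0.096
```

```bash
python3 - <<'E'
from h import *
plan(.57,.067,.13,6.5)
for t in ['w2','w3','w4','w5','w8','w11','w14']:
    f=np.load(t+'.npz');P=f['P']
    Q=P.reshape(-1,3);Q=Q[np.isfinite(Q).all(1)]
    Q=Q[(Q[:,2]>.037)&(Q[:,2]<.047)&(Q[:,0]>.42)&(Q[:,0]<.72)&(Q[:,1]>.0)&(Q[:,1]<.14)]
    (cx,cy),(w,h),a=cv2.minAreaRect((Q[:,:2]*1000).astype(np.float32))
    if w<h: w,h,a=h,w,a-90
    a=(a+90)%180-90
    print(t,len(Q),'c',round(cx,1),round(cy,1),round(w,1),round(h,1),round(a,2),'z',np.round(np.median(Q[:,2]*1000),1))
rects(np.load('w2.npz')['P'],zlo=.034,zhi=.047)
E
```

```text
t 17.683 pos [ 0.5619 -0.2317  0.1149] yaw -1.15 F [ 0.1 -0.3 -2. ] w 0.096 => off [ -15.2    2.1 -298.8] n 299 tw -7.65 tilt [-0.0001 -0.0001]
w2 514 c 572.3 66.8 252.5 69.1 6.32 z 42.8
w3 1188 c 572.4 65.9 252.3 71.6 6.13 z 42.7
w4 1095 c 571.3 65.7 250.1 69.8 6.09 z 42.7
w5 1309 c 512.1 58.6 131.1 69.9 6.43 z 42.9
w8 1006 c 512.5 58.5 131.5 69.1 6.51 z 42.9
w11 1295 c 632.5 72.4 131.3 70.0 6.5 z 42.8
w14 933 c 632.7 72.5 131.7 70.6 6.53 z 42.9
n 339 c 572.1 67.0 size 60.9 11.2 yaw -83.41 z [35.5 42.7 44.6]
```

Call:
send_rows(
  grip=[255,255,255,255,255],
  offset=[
    [-3,0,-12],
    [-5,1,-40],
    [-5,2,-75],
    [-5,4,-112],
    [-5,5,-149],
  ],
  twist=[0,0,0,0,0],
)

```text
clock: 18.1
position: [0.5695, -0.0808, 0.1177]
ee_rot: [-0.505, -0.495, 0.505, -0.495]
ft_force: [0.1, 0.0, -3.5]
grip_width: 0.099
```

Call:
send_rows(
  grip=[255,255,255,255,255],
  offset=[
    [0,1,-36],
    [0,2,-70],
    [0,3,-98],
    [0,4,-120],
    [0,4.5,-135],
  ],
  twist=[-2,-4,-6,-7.3,-7.6],
)

```text
clock: 18.52
position: [0.5766, 0.0558, 0.1176]
ee_rot: [0.47, 0.529, -0.47, 0.528]
ft_force: [-0.0, -0.5, -2.1]
grip_width: 0.106
```

```bash
python3 - <<'E'
from h import *
for i in range(3): viewer.camera('scene')
plan(.5724,.0656,.115,6.45)
p,P=wshot('w17')
plan(.5724,.0656,.115,6.45)
Z=P+[0,0,-.1]
rects(Z);rects(P)
E
```

```text
t 18.667 pos [0.5769 0.0532 0.1177] yaw 6.56 F [-0.4 -0.4 -3. ] w 0.101 => off [  2.7  -3.  -12.8] n 13 tw 0.11 tilt [-0.0008 -0.0001]
t 18.717 pos [0.577  0.0516 0.1178] yaw 6.43 F [ 0.3 -1.  -1.8] w 0.101 => off [  2.8  -3.  -14.4] n 15 tw -0.02 tilt [-0.0006 -0.0006]
n 45261 c 576.8 53.1 size 253.2 71.0 yaw 6.61 z [12.1 13.7 55.7]
n 16341 c 567.5 84.9 size 268.6 48.4 yaw 6.79 z [12.5 16.2 43.5]
n 3201 c 568.8 217.8 size 252.1 37.8 yaw 6.38 z [ 9.3 15.2 32.2]
n 506 c 590.7 -67.5 size 29.1 27.2 yaw 89.68 z [37.5 49.1 50.6]
```

View pics/w17.png

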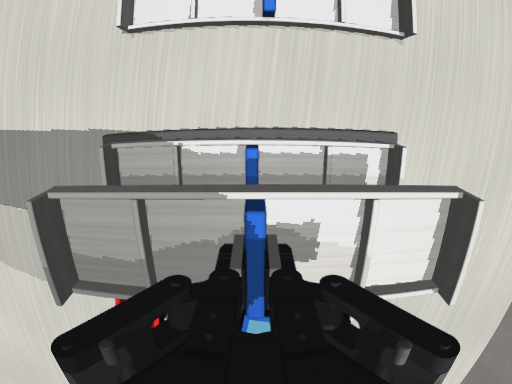

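Call:
send_rows(
  grip=[255,255,255,255,255],
  offset=[
    [4,-1,-5],
    [12,-2,-10],
    [25,-3,-14],
    [36,-3,-14.6],
    [40,-3,-14.6],
  ],
  twist=[0,0,0,0,0],
)

```text
clock: 19.13
position: [0.5713, 0.0662, 0.0758]
ee_rot: [0.47, 0.528, -0.472, 0.527]
ft_force: [-0.5, -1.2, -2.2]
grip_width: 0.099
```

```bash
python3 - <<'E'
from h import *
for i in range(4): viewer.camera('scene')
p,P=wshot('w18')
plan(.5724,.0656,.0508,6.45)
rects(P+[0,0,-.062])
Q=P.reshape(-1,3);Q=Q[np.isfinite(Q).all(1)]
Q=Q[(Q[:,2]>.035)&(Q[:,2]<.047)&(Q[:,0]>.42)&(Q[:,0]<.72)&(Q[:,1]>.0)&(Q[:,1]<.14)]
(cx,cy),(w,h),a=cv2.minAreaRect((Q[:,:2]*1000).astype(np.float32));print(len(Q),cx,cy,w,h,a)
E
```

```text
t 19.383 pos [0.5731 0.066  0.0786] yaw 6.44 F [-0.3 -0.3 -2. ] w 0.099 => off [27.8 -0.7  0.3] n 28 tw -0.01 tilt [0.0008 0.0001]
n 45393 c 572.3 65.7 size 253.8 71.1 yaw 6.49 z [10.7 12.3 54.6]
405 569.1522216796875 96.34122467041016 252.2582244873047 9.357831954956055 6.454918384552002
```

View pics/w18.png

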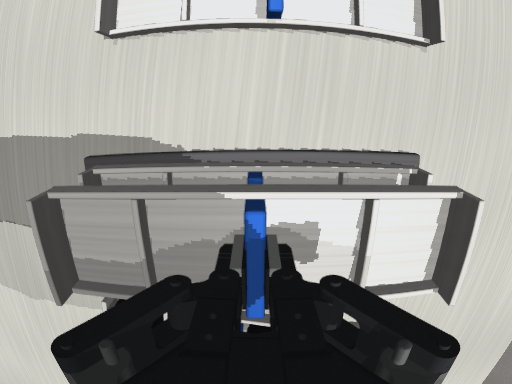

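Call:
send_rows(
  grip=[255,255,255,255,255],
  offset=[
    [6,0,-0.2],
    [13,0,-0.3],
    [19,0,-0.3],
    [23,0,-0.3],
    [25,0,-0.3],
  ],
  twist=[0,0,0,0,0],
)

```text
clock: 19.8
position: [0.5721, 0.0666, 0.0521]
ee_rot: [0.471, 0.528, -0.471, 0.527]
ft_force: [-0.0, 0.2, -2.2]
grip_width: 0.098
```

Call:
send_rows(
  grip=[255,255,255,255,255],
  offset=[
    [0.5,0,0],
    [1,0,0],
    [1.5,0,0],
    [2,0,0],
    [2.5,0,0],
  ],
  twist=[0,0,0,0,0],
)

```text
clock: 20.22
position: [0.5728, 0.0667, 0.0508]
ee_rot: [0.471, 0.527, -0.471, 0.527]
ft_force: [0.1, 0.4, -0.8]
grip_width: 0.098
```

```bash
python3 - <<'E'
from h import *
viewer.camera('scene')
p,P=wshot('w19')
plan(.5724,.0656,.0508,6.45)
rects(P,zlo=.055,zhi=.1)
E
```

```text
t 20.317 pos [0.5727 0.0667 0.0508] yaw 6.48 F [-0.9  0.4 -1.3] w 0.1 => off [-0.  -0.5  1.1] n 1 tw 0.03 tilt [0.0003 0.0002]
n 16033 c 572.1 66.6 size 253.5 71.0 yaw 6.55 z [56.  65.7 99.3]
```

Call:
send_rows(
  grip=[255,255,255,255,255],
  offset=[
    [0.3,0,0.5],
    [0.6,0,0.5],
    [0.9,0,0.5],
    [1.2,0,0.5],
    [1.2,0,0.5],
  ],
  twist=[0,0,0,0,0],
)

```text
clock: 20.73
position: [0.5728, 0.0667, 0.0507]
ee_rot: [0.471, 0.528, -0.47, 0.527]
ft_force: [-7.3, 1.4, 14.6]
grip_width: 0.099
```

```bash
python3 - <<'E'
from h import *
viewer.camera('scene')
p,P=wshot('w20')
plan(.5724,.0656,.0508,6.45)
rects(P,zlo=.055,zhi=.1)
E
```

```text
t 20.833 pos [0.5728 0.0667 0.0507] yaw 6.49 F [-6.3  1.7 14.1] w 0.099 => off [-0.1 -0.5  1.1] n 1 tw 0.04 tilt [0.0001 0.0015]
n 16034 c 572.6 66.8 size 253.0 70.7 yaw 6.49 z [55.9 65.8 99.3]
```

Call:
send_rows(
  grip=[255,240,220,180,150],
  offset=[
    [-1,0,0],
    [-1,0,0],
    [-1,0,0],
    [-1,0,0],
    [-1,0,0],
  ],
  twist=[0,0,0,0,0],
)

```text
clock: 21.25
position: [0.5727, 0.0661, 0.0503]
ee_rot: [0.471, 0.527, -0.471, 0.527]
ft_force: [0.5, 0.1, -0.5]
grip_width: 0.405
```

Call:
send_rows(
  grip=[130,130,130,130,130],
  offset=[
    [-5,0,0],
    [-25,0,0],
    [-55,0,0],
    [-80,0,0],
    [-95,0,0],
  ],
  twist=[0,0,0,0,0],
)

```text
clock: 21.67
position: [0.5737, 0.066, 0.1485]
ee_rot: [0.472, 0.527, -0.47, 0.528]
ft_force: [0.1, 0.4, 0.0]
grip_width: 0.494
```

```bash
python3 - <<'E'
from h import *
for i in range(3): viewer.camera('scene')
p,P=wshot('w21')
plan(.567,.2357,.15,5.9)
rects(P,zlo=.065,zhi=.08);rects(P,zlo=.055,zhi=.08)
rects(P,zlo=.035,zhi=.047);
rects(P)
E
```

```text
t 21.867 pos [0.5727 0.0663 0.1454] yaw 6.48 F [-0.   0.2 -0.5] w 0.489 => off [  -4.5   13.5 -169. ] n 170 tw 0.58 tilt [0.0004 0.0004]
n 697 c 450.3 51.9 size 70.4 6.3 yaw -83.68 z [66.  72.2 74.2]
n 927 c 572.7 66.6 size 61.5 9.4 yaw -83.29 z [71.3 72.8 74.3]
n 690 c 695.0 80.3 size 70.0 6.7 yaw -83.23 z [65.8 72.3 74.4]
n 6347 c 572.8 66.1 size 253.1 71.0 yaw 6.45 z [55.8 57.9 74.1]
n 14329 c 572.1 67.6 size 251.3 67.3 yaw 6.44 z [44.9 46.  47. ]
n 330 c 595.5 -58.5 size 54.2 25.1 yaw 26.93 z [35.8 41.2 46.6]
n 24939 c 568.9 69.6 size 269.4 79.6 yaw 6.62 z [13.  46.2 58.2]
n 3661 c 567.4 229.1 size 252.5 60.9 yaw 6.47 z [ 9.8 15.7 32.4]
n 889 c 471.4 -43.3 size 54.7 18.7 yaw -3.55 z [ 9.2 18.8 41.4]
n 4201 c 588.6 -78.2 size 104.4 71.4 yaw -3.92 z [11.6 36.8 50.5]
```

View pics/w21.png

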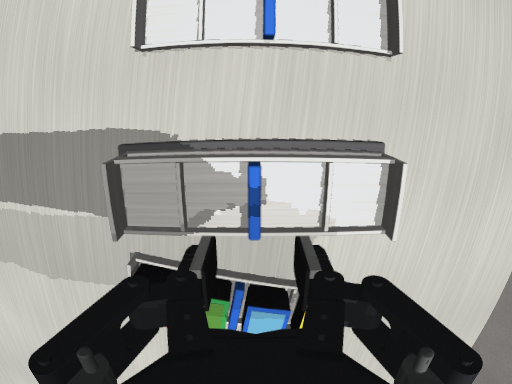

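Call:
send_rows(
  grip=[130,130,130,130,130],
  offset=[
    [-2,3,-32],
    [-4,6,-70],
    [-4,9,-108],
    [-4,12,-140],
    [-4,13,-158],
  ],
  twist=[0,0,0.3,0.5,0.5],
)

```text
clock: 22.28
position: [0.566, 0.2295, 0.1477]
ee_rot: [0.472, 0.527, -0.473, 0.526]
ft_force: [0.0, 0.6, -0.5]
grip_width: 0.492
```

Call:
send_rows(
  grip=[130,130,130,130,130],
  offset=[
    [10,0,-7],
    [25,0,-10],
    [40,0,-10.5],
    [48,0,-10.5],
    [50,0,-10.5],
  ],
  twist=[0,0,0,0,0],
)

```text
clock: 22.7
position: [0.5655, 0.2333, 0.0967]
ee_rot: [0.472, 0.525, -0.475, 0.525]
ft_force: [0.5, -0.3, -0.5]
grip_width: 0.491
```

```bash
python3 - <<'E'
from h import *
for i in range(3): viewer.camera('scene')
p,P=wshot('w22')
plan(.567,.2357,.008,5.9)
rects(P)
rects(P,zlo=.027,zhi=.036)
E
```

```text
t 22.9 pos [0.5672 0.2346 0.1   ] yaw 5.93 F [ 2.2 -0.8  0. ] w 0.486 => off [92.  -0.1 -1.1] n 92 tw 0.03 tilt [0.0008 0.0003]
n 8155 c 567.0 235.6 size 252.7 71.1 yaw 5.92 z [ 9.3 15.3 32. ]
n 560 c 469.2 58.4 size 60.2 20.1 yaw 46.3 z [15.6 45.9 58.6]
n 300 c 487.6 90.1 size 26.2 5.7 yaw 6.35 z [26.3 51.9 57.7]
n 1539 c 580.2 105.9 size 100.2 10.9 yaw 7.29 z [ 9.3 13.4 26.1]
n 1949 c 589.4 385.7 size 64.4 23.1 yaw 4.78 z [12.1 30.6 32.8]
n 633 c 682.1 98.8 size 47.9 23.6 yaw -45.61 z [15.8 46.9 59.3]
n 547 c 444.6 223.0 size 70.5 6.4 yaw -83.65 z [27.6 30.6 32.3]
n 975 c 567.5 235.7 size 62.5 9.3 yaw -84.37 z [29.5 30.8 32.2]
n 1483 c 592.0 384.7 size 61.5 19.5 yaw 10.46 z [29.2 31.  32.9]
n 538 c 689.4 248.6 size 70.0 6.5 yaw -84.04 z [27.7 30.7 32.5]
```

View pics/w22.png

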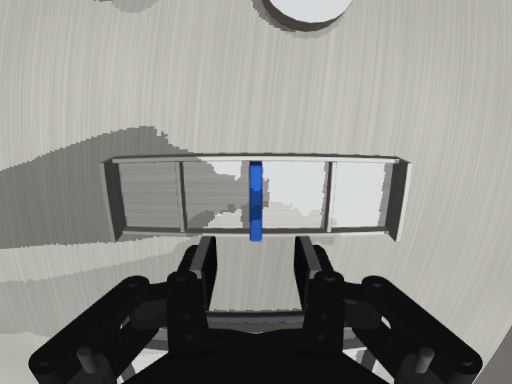

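Call:
send_rows(
  grip=[130,130,130,130,130],
  offset=[
    [15,0,-0.6],
    [35,0,-0.6],
    [55,0,-0.6],
    [66,0,-0.6],
    [70,0,-0.6],
  ],
  twist=[0,0,0,0,0],
)

```text
clock: 23.32
position: [0.566, 0.2353, 0.0282]
ee_rot: [0.473, 0.526, -0.474, 0.525]
ft_force: [-0.0, -1.0, 0.2]
grip_width: 0.489
```

Call:
send_rows(
  grip=[130,130,130,130,130],
  offset=[
    [8,0,0],
    [15,0,0],
    [19,0,0],
    [21,0,0],
    [21,0,0],
  ],
  twist=[0,0,0,0,0],
)

```text
clock: 23.73
position: [0.5666, 0.2357, 0.0083]
ee_rot: [0.473, 0.525, -0.473, 0.525]
ft_force: [-0.4, -0.6, 0.1]
grip_width: 0.486
```

```bash
python3 - <<'E'
from h import *
viewer.camera('scene');viewer.camera('scene')
plan(.567,.2357,.008,5.9)
E
```

```text
t 23.833 pos [0.5669 0.2358 0.0088] yaw 5.97 F [0.5 0.3 0.1] w 0.491 => off [0.8 0.1 0.1] n 1 tw 0.07 tilt [0.0005 0.0004]
```

Call:
send_rows(
  grip=[160,190,220,255,255],
  offset=[
    [0.8,0,0],
    [0.8,0,0],
    [0.8,0,0],
    [0.8,0,0],
    [0.8,0,0],
  ],
  twist=[0,0,0,0,0],
  newtons=70,
)

```text
clock: 24.25
position: [0.5668, 0.2358, 0.008]
ee_rot: [0.473, 0.525, -0.473, 0.525]
ft_force: [-0.9, -0.4, 4.3]
grip_width: 0.099
```

Call:
send_rows(
  grip=[255,255,255,255,255],
  offset=[
    [0,0,0],
    [-8,0,0],
    [-30,0,0],
    [-60,0,0],
    [-90,0,0],
  ],
  twist=[0,0,0,0,0],
)

```text
clock: 24.67
position: [0.5657, 0.2351, 0.098]
ee_rot: [0.472, 0.526, -0.474, 0.525]
ft_force: [0.6, 1.3, -3.2]
grip_width: 0.102
```

Call:
send_rows(
  grip=[255,255,255,255,255],
  offset=[
    [-20,0,0],
    [-32,0,0],
    [-38,0,0],
    [-40,0,0],
    [-40,0,0],
  ],
  twist=[0,0,0,0,0],
)

```text
clock: 25.08
position: [0.5661, 0.2356, 0.1368]
ee_rot: [0.473, 0.526, -0.474, 0.525]
ft_force: [-0.4, -0.0, -3.4]
grip_width: 0.1
```

```bash
python3 - <<'E'
from h import *
viewer.camera('scene');viewer.camera('scene')
p,P=wshot('w23')
plan(.5727,.0662,.14,6.45)
rects(P+[0,0,-.125])
E
```

```text
t 25.233 pos [0.5659 0.2354 0.1361] yaw 5.98 F [ 0.6  0.4 -3.3] w 0.102 => off [ -3.7 -10.9 169. ] n 169 tw -0.47 tilt [-0.0019 -0.0012]
n 22588 c 565.6 235.4 size 253.3 71.2 yaw 6.09 z [ 8.3 18.4 59.1]
```

View pics/w23.png

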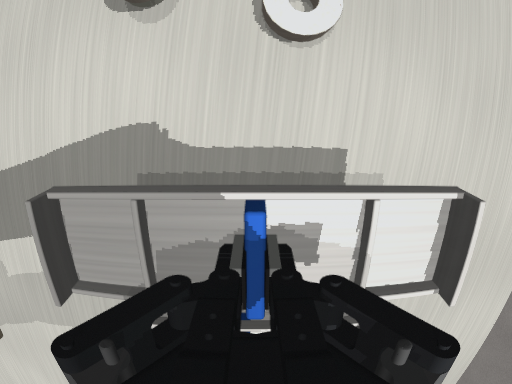

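Call:
send_rows(
  grip=[255,255,255,255,255],
  offset=[
    [0,-1,12],
    [0,-3,40],
    [0,-5,76],
    [0,-8,110],
    [0,-9,138],
  ],
  twist=[0,-0.2,-0.4,-0.5,-0.5],
)

```text
clock: 25.65
position: [0.5714, 0.0933, 0.1371]
ee_rot: [0.471, 0.527, -0.472, 0.527]
ft_force: [0.3, -0.8, -2.9]
grip_width: 0.101
```

Call:
send_rows(
  grip=[255,255,255,255,255],
  offset=[
    [2,-1,18],
    [8,-2,28],
    [18,-2,31],
    [25,-2,31],
    [27,-2,31],
  ],
  twist=[0,0,0,0,0],
)

```text
clock: 26.07
position: [0.5723, 0.0679, 0.1083]
ee_rot: [0.47, 0.529, -0.471, 0.527]
ft_force: [-0.2, 0.9, -3.0]
grip_width: 0.1
```

```bash
python3 - <<'E'
from h import *
for i in range(4): viewer.camera('scene')
p,P=wshot('w24')
plan(.5727,.0662,.080,6.45)
rects(P+[0,0,-.095])
Q=P.reshape(-1,3);Q=Q[np.isfinite(Q).all(1)]
Q=Q[(Q[:,2]>.052)&(Q[:,2]<.078)&(Q[:,0]>.42)&(Q[:,0]<.72)&(Q[:,1]>.0)&(Q[:,1]<.14)]
(cx,cy),(w,h),a=cv2.minAreaRect((Q[:,:2]*1000).astype(np.float32));print(len(Q),cx,cy,w,h,a)
E
```

```text
t 26.317 pos [0.5737 0.0675 0.1107] yaw 6.56 F [ 0.1  0.9 -3.1] w 0.103 => off [30.7 -1.1  1.1] n 31 tw 0.11 tilt [0.0003 0.0002]
n 45442 c 573.2 67.8 size 253.8 71.5 yaw 6.74 z [10.8 12.3 54.3]
2976 569.5315551757812 95.03170776367188 252.5091094970703 13.064711570739746 6.658071994781494
```

View pics/w24.png

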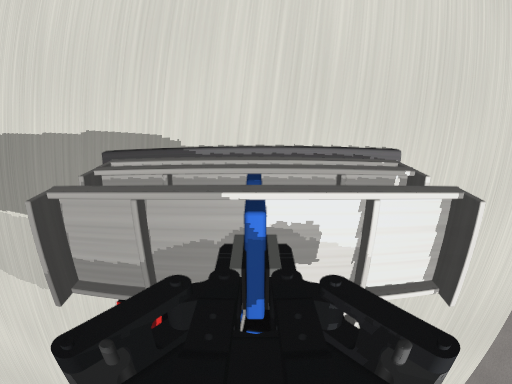

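Call:
send_rows(
  grip=[255,255,255,255,255],
  offset=[
    [6,-0.4,0.8],
    [13,-0.6,1.3],
    [20,-0.6,1.3],
    [26,-0.6,1.3],
    [28,-0.6,1.3],
  ],
  twist=[0.1,0.2,0.2,0.2,0.2],
)

```text
clock: 26.73
position: [0.5723, 0.065, 0.0811]
ee_rot: [0.471, 0.527, -0.472, 0.526]
ft_force: [-1.3, 0.3, -3.0]
grip_width: 0.098
```

```bash
python3 - <<'E'
from h import *
for i in range(4): viewer.camera('scene')
p,P=wshot('w25')
plan(.5727,.0662,.080,6.45)
rects(P,zlo=.084,zhi=.13)
Q=P.reshape(-1,3);Q=Q[np.isfinite(Q).all(1)]
Q=Q[(Q[:,2]>.052)&(Q[:,2]<.076)&(Q[:,0]>.42)&(Q[:,0]<.72)&(Q[:,1]>.0)&(Q[:,1]<.14)]
(cx,cy),(w,h),a=cv2.minAreaRect((Q[:,:2]*1000).astype(np.float32));print(len(Q),cx,cy,w,h,a)
E
```

```text
t 26.983 pos [0.5733 0.0651 0.0829] yaw 6.27 F [-0.2 -0.3 -3. ] w 0.1 => off [ 2.9 -0.5 -1.2] n 3 tw -0.18 tilt [0.0005 0.0002]
n 18213 c 573.1 64.9 size 253.5 71.1 yaw 6.28 z [ 85.4  93.  129.4]
3243 569.1907348632812 97.49472045898438 250.8198699951172 8.041025161743164 6.383013725280762
```

View pics/w25.png

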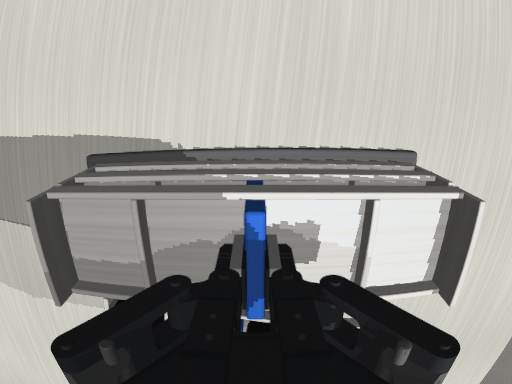

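Call:
send_rows(
  grip=[255,255,255,255,255],
  offset=[
    [0,-0.2,-0.7],
    [0.3,-0.3,-1.4],
    [0.8,-0.3,-1.4],
    [1.3,-0.3,-1.4],
    [1.8,-0.3,-1.4],
  ],
  twist=[-0.1,-0.2,-0.2,-0.2,-0.2],
)

```text
clock: 27.4
position: [0.5727, 0.0665, 0.0808]
ee_rot: [0.471, 0.527, -0.471, 0.527]
ft_force: [0.5, -0.9, -2.9]
grip_width: 0.098
```

```bash
python3 - <<'E'
from h import *
for i in range(3): viewer.camera('scene')
p,P=wshot('w26')
plan(.5727,.0662,.080,6.45)
rects(P,zlo=.084,zhi=.13)
E
```

```text
t 27.6 pos [0.5726 0.0664 0.0808] yaw 6.47 F [-0.7  0.3 -3.2] w 0.1 => off [0.8 0.  0.2] n 1 tw 0.02 tilt [-0.  0.]
n 17476 c 572.2 66.5 size 253.4 70.8 yaw 6.55 z [ 85.3  93.9 129.2]
```

Well aligned (572.2, 66.5, 6.5° against 572.7, 66.4, 6.45°). Lower the last millimetre.

Call:
send_rows(
  grip=[255,255,255,255,255],
  offset=[
    [0.3,0.3,0],
    [0.6,0.3,0],
    [0.9,0.3,0],
    [1.2,0.3,0],
    [1.2,0.3,0],
  ],
  twist=[0,0,0,0,0],
)

```text
clock: 28.02
position: [0.573, 0.0665, 0.08]
ee_rot: [0.471, 0.527, -0.471, 0.527]
ft_force: [-2.3, 0.6, 3.5]
grip_width: 0.097
```

```bash
python3 - <<'E'
from h import *
viewer.camera('scene')
plan(.5727,.0662,.080,6.45)
E
```

```text
t 28.067 pos [0.573  0.0665 0.08  ] yaw 6.47 F [-3.1 -0.4  4.2] w 0.099 => off [-0.  -0.3  0.3] n 0 tw 0.02 tilt [0.0001 0.0004]
```

Supported (+4 N). Release and rise.

Call:
send_rows(
  grip=[255,240,220,180,150],
  offset=[
    [-0.4,0,0],
    [-0.4,0,0],
    [-0.4,0,0],
    [-0.4,0,0],
    [-0.4,0,0],
  ],
  twist=[0,0,0,0,0],
)

```text
clock: 28.48
position: [0.5732, 0.0665, 0.0801]
ee_rot: [0.471, 0.527, -0.471, 0.528]
ft_force: [0.0, 0.1, 0.4]
grip_width: 0.396
```

Call:
send_rows(
  grip=[130,130,130,130,130],
  offset=[
    [-5,0,0],
    [-25,0,0],
    [-60,0,0],
    [-95,0,0],
    [-125,0,0],
  ],
  twist=[0,0,0,0,0],
)

```text
clock: 28.9
position: [0.5732, 0.0662, 0.2076]
ee_rot: [0.471, 0.527, -0.471, 0.528]
ft_force: [0.9, -0.3, -0.4]
grip_width: 0.492
```

Call:
send_rows(
  grip=[130,130,130,130,130],
  offset=[
    [-20,0,-15],
    [-30,0,-30],
    [-35,0,-40],
    [-35,0,-45],
    [-35,0,-45],
  ],
  twist=[0,0,0,0,0],
)

```text
clock: 29.32
position: [0.5674, 0.1125, 0.2393]
ee_rot: [0.47, 0.528, -0.471, 0.528]
ft_force: [-0.1, 0.2, -1.1]
grip_width: 0.491
```

```bash
python3 - <<'E'
from h import *
for i in range(3): p,d=viewer.camera('scene')
cv2.imwrite('pics/sceneE.png',cv2.resize(p[140:300,100:460],None,fx=2.2,fy=2.2))
p,d=viewer.camera('side');cv2.imwrite('pics/sideE.png',cv2.resize(p[100:300,150:400],None,fx=3,fy=3))
p,P=wshot('w27')
show()
rects(P,zlo=.083,zhi=.11); print('low');rects(P,zlo=.035,zhi=.08);print('all');rects(P,zhi=.11);films(p,P)
E
```

```text
t 29.567 pos [0.5677 0.1101 0.2393] x [-0.001 -0.001 -1.   ] y [ 0.994  0.111 -0.001] z [ 0.111 -0.994  0.001] F [ 0.1 -0.  -0.4] w 0.49
n 3815 c 573.0 66.9 size 253.2 70.6 yaw 6.43 z [ 84.5  87.7 104.1]
low
n 11251 c 572.4 68.0 size 252.1 68.3 yaw 6.53 z [55.8 76.  79.1]
n 817 c 542.5 -74.4 size 56.5 33.6 yaw 84.87 z [40.3 49.1 50.9]
n 1137 c 600.4 -80.3 size 56.2 45.7 yaw 86.47 z [38.2 49.  50.9]
n 447 c 651.3 -82.3 size 55.5 27.0 yaw 85.91 z [38.3 49.  50.6]
all
n 18103 c 568.9 70.0 size 268.8 78.8 yaw 6.68 z [ 13.1  76.1 103.6]
n 512 c 458.9 -56.3 size 45.8 33.0 yaw 84.09 z [10.9 29.9 50.2]
n 3788 c 595.1 -77.8 size 139.7 70.4 yaw -4.31 z [13.  48.  50.7]
blue 425 c 600.5 -80.5 size 54.4 45.4 yaw -3.25 z 49.0 mean [599.7 -76.8  48.9] px [263. 303.]
yel 184 c 642.9 -84.6 size 24.7 56.7 yaw 18.6 z 48.9 mean [643.4 -84.5  48.6] px [293. 309.]
green 680 c 542.5 -75.1 size 55.1 33.0 yaw -6.43 z 49.3 mean [542.6 -73.3  49.2] px [223. 297.]
```

View pics/w27.png

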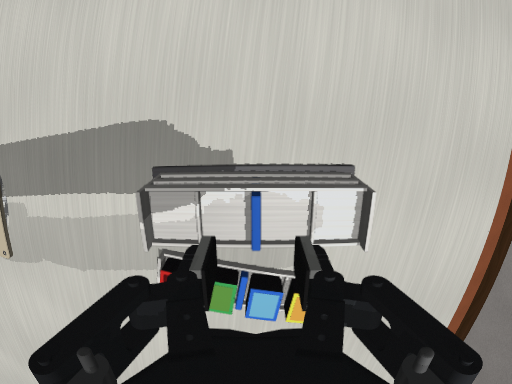

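View pics/sceneE.png

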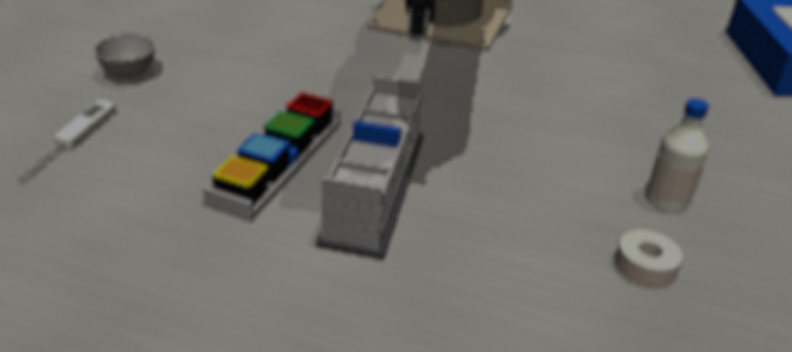

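View pics/sideE.png

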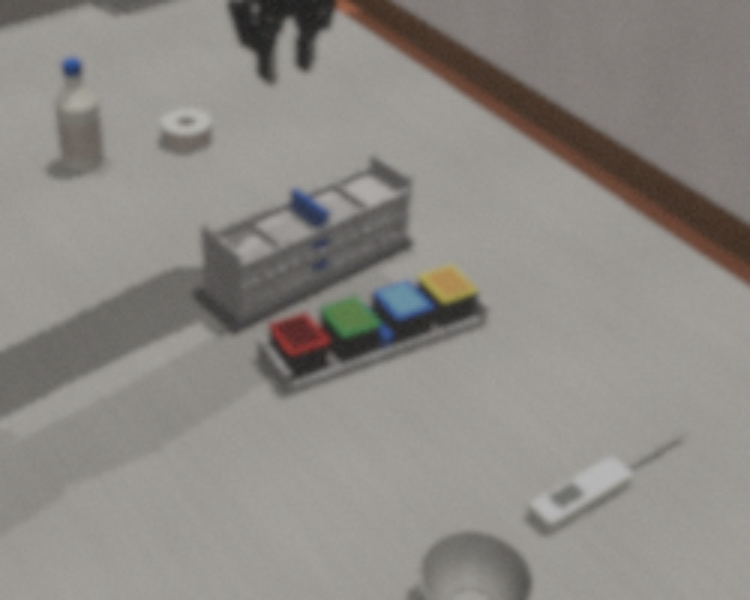

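The pictures show the four dishes level in the main tray and three trays stacked square on the stand. The other things have not moved and the gripper is clear, so I'm handing in.

```bash
python3 -c "
from h import *
print(manip.hand_in())"
```

```text
the job is handed in; nothing more can be done
None
```

The job is done and handed in at about 29.6 s of the 70 s. I moved the green dish into the x = -33 pocket of the tray to fill and the yellow one into +93. I then lifted both emptied trays by their ribs and stacked them on the stand.

- **Dishes:** After release, the green, yellow, red and blue films all measured 49.1–49.4 mm high. That is the 48 mm a seated dish should show, plus the wrist camera's bias of about +1 mm. My last wrist picture, taken after stacking, showed the green, blue and yellow films still at that height. The red film was mostly hidden in it, but it looks upright and seated in the scene and side pictures.
- **Stack:** The three tray centres were about (572.4, 65.6), (572.7, 66.2) and (573.0, 66.9) mm. Their yaws were 6.5, 6.45 and 6.43°, so they agree within about 1.5 mm and 0.1°. The middle tray's end walls measured about 72 mm high, as they should. The top tray was set down 30 mm above it and took the load at +4 N.
- **Forces and other things:** The highest contact force I read was about 16 N. The bottle, bowl, roll and thermometer stand where they were in the pictures, and the gripper was clear and touching nothing.
- **One disagreement:** Early on, the scene and side cameras' depth readings put the same dish about 10–15 mm apart. I therefore relied on the wrist camera, whose readings agreed with each other and with the given sizes.

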